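Refill the dishwasher-tablet box and close its lid

ROBOT

A 6-joint arm with a two-finger parallel gripper is mounted at the origin on the work surface. World frame = base frame: x ahead of the robot, y to its left, z up, the work surface at z = 0. Lengths are in m, angles in rad, forces in N, time in s.
With the tool pointing down it reaches from about 0.3 to 0.75 m from the base axis. Payload 8.5 kg.
Tool frame: the origin (TCP) lies at the very end of the fingers, on their centre line; the grasp point (between the pads) lies 19 mm behind it; z points along the fingers, y is the direction in which the jaws open and shut (so a half turn about z gives the same grasp; the last joint's range is limited). The gripper opens to 88 mm and grips with 3 to 60 N. Pads are 18 mm wide; open, the fingers measure 123 mm over their backs; the gripper's body (75 mm by 187 mm) begins 45 mm behind the grasp point.
Start: joints at [0.951, 0.381, 1.297, -0, 1.464, -0.215], TCP at [0.217, 0.506, 0.239] pointing down, gripper open.
Joint ranges: [-3.11, 3.11], [-0.89, 2.33], [0.22, 2.48], [-1.42, 4.56], [0.17, 2.85], [-2.88, 2.88]. Speed limits (rad/s): [2.39, 2.39, 3.14, 3.14, 3.14, 3.14].

INTERFACE

Orientations are given as [roll, pitch, yaw] about the fixed x, y, z axes, in that order (R = Rz(yaw) Ry(pitch) Rx(roll)).
In Python, from plant import * gives the robot as it stands.
- The arm moves only by the shell command python3 -m crank 'ROWS' [FORCE]. ROWS is JSON, a list of rows, each an object with "gripper": the opening, from 0 (shut) to 1 (fully open); "linear": the shift along the tool's x, y, z in units of 25 mm (1.0 is 25 mm), a list of three; "rotation": the turn, a rotation vector about the tool's x, y, z in units of 5 degrees (1.0 is 5 degrees), a list of three. A call has 1 to 10 rows; each row shifts and turns the commanded pose from where the row before left it, along the tool's axes as they then stand; what a row does not reach is not made up. A row lasts 1/12 s, in which the tool goes at most 41.7 mm and 7.16 degrees, less where a joint would pass 70% of its speed; a pose out of reach is approached as far as the arm can. A call is refused whole if a number of a shift passes 1 or a number of a turn 1, either way. A call with a gripper value outside its range is refused whole. The fingers move at their own pace and stop on an object; FORCE is the grip in N (left out, the last holds). Time passes only in rows, so rows that do not move let the fingers close. It gives the time, the measured TCP pose, the force and the opening at its end, in the units of the state.
- observe(): the state, without advancing time (a new reading comes with each control period).
- capture(name): name is "scene" or "top" or "wrist"; returns a dict with "color" (400x640x3 uint8, red, green, blue), "fovy" (degrees; the focal length in pixels is half the picture's height over the tangent of half this angle, whatever the lens; pixels are square), "cx", "cy" (the principal point, pixels), "rvec" (rotation vector, rad) and "tvec" (3), from world to camera coordinates, as OpenCV has them; the wrist camera has in their place "T_tool_cam" (4x4, takes a point from camera to tool coordinates, whose origin is the TCP and whose axes are the flange's). Camera axes: x right, y down, z forward; pixel columns grow to the right and rows downward; lengths in m; the calibration is good to about 2 mm. The wrist camera is an equidistant fisheye: a pixel r from the principal point sees the ray r / f radians off the axis. A picture is of the moment at which its call begins: read the wrist's pose just before it. There is no depth.
- close_job(): hands the job in, once; it reports no verdict.
Trained networks look in a picture, given as the dict that the camera call returned (one of the last four; its "shot" number tells which), for a name from the list of things; names that differ only in an ending like _2 or _b are one class to them, and where a whole thing is asked for, a point or a joint stands for the part that bears it (a point fixed in the world has none). Each returns a list of dicts, best first, with "score" (0 to 1); they miss things now and then, are a little off and sometimes report something else, mostly with a low value. They report only what shows in the picture. A call takes as long as a camera call.
- boxes_of(query, picture): "bbox" ([left, top, right, bottom] in pixels, round what is visible of it).
- place_of(query, picture): "uv" ([column, row] in pixels: a listed point, or the origin of a listed thing).
The state is a dict: "t": time; "joint_positions": joint angles; "joint_vel": joint speeds; "tau": joint torques, N m; "tcp_pos": TCP position; "tool_rot": TCP orientation; "contact_force": force on the tool from outside, world axes, zero at the start; "moment": the same for the moment, N m; "gripper_width": opening from 0.0 (shut) to 1.0 (fully open).
Only numpy, scipy, OpenCV 4.12 (cv2) and the standard library are available. Lean on these libraries where they do the work, as an engineer would, in place of code of your own. Each camera call takes 0.05 s, during which the arm holds its last target.

TASK

Take the square steel cup out from under the low shelf, pour all eight dishwasher tablets over its spout into the open box, and stand the empty cup upright on the counter. Then close the box with its lid: hook one end of the lid under the box's lip and swing the other end down until the lid lies flat on the rim behind the stop. Leave the sponge, mug, jar and coffee can where they are.

Things in the scene. Friction and masses are not known exactly. Their poses are not given: they have to be found in the camera images.
- cup: Square polished-steel scoop cup, 75 mm tall, 0.13 kg, holding 8 tablets in its lower 35 mm. Origin at the underside, z up through the mouth, x towards the spout. Walls 3 mm, floor 4 mm, inside 46 x 52 mm at the floor; upright back wall with outer face at x = -27 mm. It stands on the counter under the shelf's front edge, its spout turned into the shelf, so it cannot be taken from straight above.
- cup_grip (a point): Point in the cup's middle between its two flat parallel grip sides, at (0, 0, 52) mm in the cup's frame. The sides are at y = +29 and -29 mm (58 mm across), upright, flat from x = -27 to 23 mm and flush on to the spout. Take the cup here with the tool leaning about 45 degrees, coming from the back (-x) side, open side of the shelf.
- cup_spout (a point): Middle of the rim of the cup's spout, at (66, 0, 75) mm in the cup's frame. The spout is the fourth wall, leaning out by 28 degrees from x = 26 mm at the foot to 66 mm at the rim, 58 mm wide. The tablets begin to slide out at a cup tilt of 65 to 80 degrees towards +x; all leave by 90 to 105 degrees, the last ones after a short wait or a jolt.
- shelf: Fixed low wooden shelf. Origin on the counter below the middle of its open front edge, x along the edge, y towards its back. Board x -180 to 180, y 0 to 180 mm, underside 165 mm, top 185 mm, things on it up to 310 mm high; legs only at the back corners (y 145 to 175 mm). The cup's middle is about 14 mm inside the front edge: bring it out towards the shelf's -y before lifting it.
- tablet_box: Open plastic box fixed to the counter. Origin under the centre of its floor, z up. Outside 140 (x) x 116 (y) x 70 mm tall, walls and floor 5 mm, inside 130 x 106 mm. A lip over the rim at the -x end, a low stop at the +x end. The closed lid lies flat on the rim between back plate and stop, one end under the lip; its origin is then at (0, 0, 70) mm in this frame.
- box_lip (a point): Middle of the lip's inner edge, on its underside, at (-58, 0, 82) mm in the box's frame, 12 mm above the rim; lip top at 90 mm. Behind it a back plate 128 mm wide, inner face at x = -70 mm, top at 90 mm. Side cheeks at x -76 to -50 mm, top at 90 mm, have inner faces at y = +58 and -58 mm.
- box_stop (a point): Top middle of the stop's inner face, at (70, 0, 77) mm in the box's frame: the stop is 60 mm wide, 5 mm thick and stands 7 mm above the rim.
- lid: Loose plastic lid of the box, 0.16 kg, lying flat on the counter, rib up. Plate 135 (x) x 110 (y) x 6 mm; origin at the centre of its underside, z up. The ends +x and -x are alike: either may go under the lip, tilted 25 degrees or less; then the other end swings down behind the stop. Closed, it has 2.5 mm play each way along x, 3 mm along y.
- lid_rib (a point): Grip point of the lid's rib, at (0, 0, 28) mm in the lid's frame. The rib stands in the middle of the top: 14 mm thick (x), 60 mm long (y), from z = 6 to 36 mm.
- sponge: yellow sponge, 85 x 50 x 26 mm, lying on the counter before the shelf; bystander. Origin at the underside.
- mug: white mug, 76 mm across, 90 mm tall, beyond the box and lid; bystander. Origin at the underside.
- jar: glass jar with steel cap, 70 mm across, 85 mm tall; bystander. Origin at the underside.
- coffee_can: red plastic coffee can, 100 mm across, 130 mm tall; bystander. Origin at the underside.
- tablet1: white dishwasher tablet, a block 20 x 24 x 15 mm, 18 g, slippery; origin at the centre of its underside (as packed). It starts in the cup.
- tablet2: white dishwasher tablet, a block 20 x 24 x 15 mm, 18 g, slippery; origin at the centre of its underside (as packed). It starts in the cup.
- tablet3: white dishwasher tablet, a block 20 x 24 x 15 mm, 18 g, slippery; origin at the centre of its underside (as packed). It starts in the cup.
- tablet4: white dishwasher tablet, a block 20 x 24 x 15 mm, 18 g, slippery; origin at the centre of its underside (as packed). It starts in the cup.
- tablet5: white dishwasher tablet, a block 20 x 24 x 15 mm, 18 g, slippery; origin at the centre of its underside (as packed). It starts in the cup.
- tablet6: white dishwasher tablet, a block 20 x 24 x 15 mm, 18 g, slippery; origin at the centre of its underside (as packed). It starts in the cup.
- tablet7: white dishwasher tablet, a block 20 x 24 x 15 mm, 18 g, slippery; origin at the centre of its underside (as packed). It starts in the cup.
- tablet8: white dishwasher tablet, a block 20 x 24 x 15 mm, 18 g, slippery; origin at the centre of its underside (as packed). It starts in the cup.

How it is judged:
On the way, in this order (a step that is already met when the one before it is completed fails the run):
1. the cup is held over the box with its spout tilted down (angle between cup's own z axis and vertical above 1 rad and horizontal distance between cup_spout and tablet_box below 0.11 m and height (world z) of cup_spout above 0.07 m).
2. all eight tablets are in the box (x of tablet1 in the frame of tablet_box between -0.068 and 0.068 m and y of tablet1 in the frame of tablet_box between -0.056 and 0.056 m and z of tablet1 in the frame of tablet_box between -0.002 and 0.072 m and x of tablet2 in the frame of tablet_box between -0.068 and 0.068 m and y of tablet2 in the frame of tablet_box between -0.056 and 0.056 m and z of tablet2 in the frame of tablet_box between -0.002 and 0.072 m and x of tablet3 in the frame of tablet_box between -0.068 and 0.068 m and y of tablet3 in the frame of tablet_box between -0.056 and 0.056 m and z of tablet3 in the frame of tablet_box between -0.002 and 0.072 m and x of tablet4 in the frame of tablet_box between -0.068 and 0.068 m and y of tablet4 in the frame of tablet_box between -0.056 and 0.056 m and z of tablet4 in the frame of tablet_box between -0.002 and 0.072 m and x of tablet5 in the frame of tablet_box between -0.068 and 0.068 m and y of tablet5 in the frame of tablet_box between -0.056 and 0.056 m and z of tablet5 in the frame of tablet_box between -0.002 and 0.072 m and x of tablet6 in the frame of tablet_box between -0.068 and 0.068 m and y of tablet6 in the frame of tablet_box between -0.056 and 0.056 m and z of tablet6 in the frame of tablet_box between -0.002 and 0.072 m and x of tablet7 in the frame of tablet_box between -0.068 and 0.068 m and y of tablet7 in the frame of tablet_box between -0.056 and 0.056 m and z of tablet7 in the frame of tablet_box between -0.002 and 0.072 m and x of tablet8 in the frame of tablet_box between -0.068 and 0.068 m and y of tablet8 in the frame of tablet_box between -0.056 and 0.056 m and z of tablet8 in the frame of tablet_box between -0.002 and 0.072 m), for 0.2 s.
3. the lid is hooked under the lip and lies flat on the rim (x of lid in the frame of tablet_box between -0.006 and 0.006 m and y of lid in the frame of tablet_box between -0.006 and 0.006 m and z of lid in the frame of tablet_box between 0.066 and 0.073 m and angle between the x axis of lid and the x axis of tablet_box, either way round below 0.08 rad and angle between lid's own z axis and vertical below 0.035 rad), for 0.2 s.
At the end, for the whole second after the job is handed in: All eight tablets are inside the box; the lid lies level on the rim (within 2 degrees, 6 mm and 4.5 degrees of square, 3 to 4 mm of its seat height), one end under the lip and the other inside the stop, at rest; the empty cup stands upright (within 4.5 degrees) on the counter, at rest (all of step 2 and all of step 3 and angle between cup's own z axis and vertical below 0.08 rad and height (world z) of cup between -0.004 and 0.005 m and linear speed of each of cup, lid below 0.02 m/s); the robot touches nothing.
It fails at once if a bystander (sponge, mug, jar or coffee can) is moved more than 40 mm (distance of any of sponge, mug, jar, coffee_can from where it was at the start of the episode above 0.04 m).
It also fails if it takes over 72 s, if anything falls off the work surface, if the arm or the gripper's body presses on something with over 40 N, if the wrist force passes 120 N, or if a joint passes its speed limit or range.

## Working session

There is one attempt and no reset: what is moved stays moved. The work goes in short steps, Python scripts to look and compute and a shell command to move; the robot and the scene stay as the last step left them, time stands still between calls to the robot, and variables do not carry over. Pictures are saved under pics/ and viewed, and the job is handed in when it is done.

```bash
ls -la; mkdir -p pics
python3 - <<'E'
from plant import *
import cv2
print(observe())
for n in ["scene","top","wrist"]:
    p=capture(n); cv2.imwrite(f"pics/{n}0.png",p["color"][:,:,::-1]); print({k:v for k,v in p.items() if k!="color"})
    for q in ["cup","cup_grip","cup_spout","tablet_box","box_lip","box_stop","lid","lid_rib","shelf","sponge","mug","jar","coffee_can"]:
        r=place_of(q,p); print(n,q,[(x["uv"],x["score"]) for x in r[:2]])
print(observe()["t"])
E
```

```text
total 12
drwxr-xr-x  3 agent agent 4096 Dec  7 02:57 .
drwxr-xr-x 23 root  root  4096 Dec  7 02:57 ..
drwxr-xr-x  2 agent agent 4096 Dec  7 02:57 pics
{'t': 0.0, 'joint_positions': array([ 9.50699493e-01,  3.81204640e-01,  1.29824613e+00, -1.04669055e-05,
        1.46359930e+00, -2.15297087e-01]), 'joint_vel': array([ 0.00052536,  0.00068851,  0.00060793,  0.00066985, -0.0010423 ,
        0.00015891]), 'tau': array([-7.43158689e-04, -4.37933636e+01, -2.24552929e+01,  7.13881943e-02,
        3.52398923e-02, -1.29186983e-04]), 'tcp_pos': array([0.21644756, 0.50531779, 0.23813806]), 'tool_rot': array([-3.14016666e+00, -3.01194557e-04,  2.73679382e+00]), 'contact_force': array([ 0.47101449,  0.968379  , -0.45985647]), 'moment': array([-0.00490445, -0.04467095,  0.02660182]), 'gripper_width': 1.0018250998511005}
{'fovy': 57.19109668658605, 'cx': 318.1287079448357, 'cy': 196.86436287779432, 'rvec': array([ 1.73520127,  1.53373643, -0.75595527]), 'tvec': array([-0.03142579, -0.26745482,  1.42023261]), 'shot': 1}
scene cup [([449.6, 223.4], 0.67)]
scene cup_grip [([451.1, 207.7], 0.71)]
scen
[... 1219 characters left out ...]
 185.2], 0.58), ([192.2, 178.3], 0.27)]
{'fovy': 65.70646984690485, 'cx': 319.0362400434446, 'cy': 201.4709421156035, 'T_tool_cam': array([[-2.17263655e-04, -9.62423763e-01, -2.71551934e-01,
         7.01041647e-02],
       [ 9.99999768e-01, -3.39161910e-05, -6.79876788e-04,
         3.54519432e-04],
       [ 6.45119570e-04, -2.71552019e-01,  9.62423548e-01,
        -1.46092070e-01],
       [ 0.00000000e+00,  0.00000000e+00,  0.00000000e+00,
         1.00000000e+00]]), 'shot': 3}
wrist cup []
wrist cup_grip []
wrist cup_spout []
wrist tablet_box []
wrist box_lip []
wrist box_stop []
wrist lid []
wrist lid_rib []
wrist shelf []
wrist sponge []
wrist mug []
wrist jar []
wrist coffee_can []
2.1
```

View images.

View pics/scene0.png

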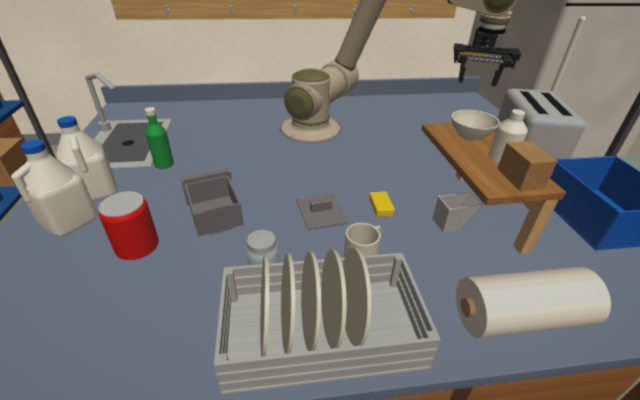

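View pics/top0.png

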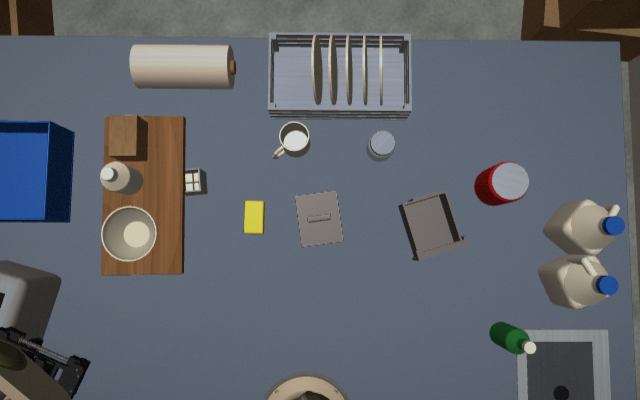

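View pics/wrist0.png

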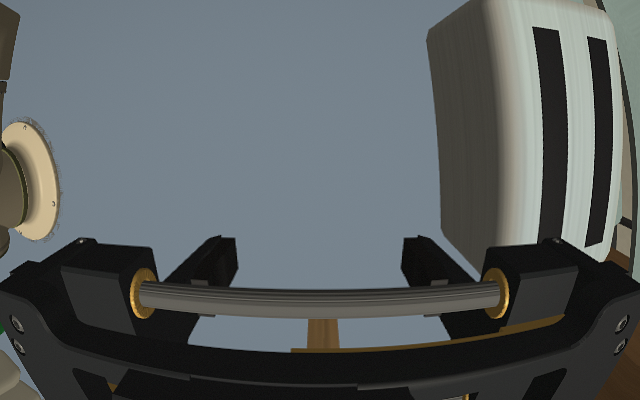

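```bash
cat > h.py <<'E'
from plant import *
import numpy as np, cv2
from scipy.spatial.transform import Rotation as R
def Rt(rpy): return R.from_euler('xyz',rpy)
def K(p): 
    f=200/np.tan(np.radians(p["fovy"])/2); return np.array([[f,0,p["cx"]],[0,f,p["cy"]],[0,0,1]])
def ext(p,T=None): # cam pose in world Rwc, pos
    if "T_tool_cam" in p:
        M=T@p["T_tool_cam"]; return M[:3,:3],M[:3,3]
    Rcw=cv2.Rodrigues(np.array(p["rvec"]))[0]; return Rcw.T,-Rcw.T@p["tvec"]
def ray(p,uv,T=None):
    A,c=ext(p,T); k=K(p); u=(np.array(uv)-k[:2,2])/k[0,0]
    if "T_tool_cam" in p:
        r=np.linalg.norm(u); d=np.array([*(u/max(r,1e-9)*np.sin(r)),np.cos(r)])
    else: d=np.array([*u,1.])
    return c,A@d
def atz(p,uv,z,T=None):
    c,d=ray(p,uv,T); return (c+d*(z-c[2])/d[2])
def proj(p,X,T=None):
    A,c=ext(p,T); k=K(p); q=(np.atleast_2d(X)-c)@A
    if "T_tool_cam" in p:
        th=np.arctan2(np.linalg.norm(q[:,:2],axis=1),q[:,2]); n=q[:,:2]/np.linalg.norm(q[:,:2],axis=1)[:,None]
        return n*th[:,None]*k[0,0]+k[:2,2]
    return q[:,:2]/q[:,2:]*k[0,0]+k[:2,2]
def toolT(s=None):
    s=s or observe(); T=np.eye(4); T[:3,:3]=Rt(s["tool_rot"]).as_matrix(); T[:3,3]=s["tcp_pos"]; return T
def snap(n,name):
    import pickle
    T=toolT(); p=capture(n); p["T"]=T; pickle.dump(p,open(f"pics/{name}.pkl","wb")); cv2.imwrite(f"pics/{name}.png",p["color"][:,:,::-1]); return p
def load(name):
    import pickle; return pickle.load(open(f"pics/{name}.pkl","rb"))
def crop(p,name,x0,y0,x1,y1,s):
    cv2.imwrite(f"pics/{name}.png",cv2.resize(p["color"][y0:y1,x0:x1,::-1],None,fx=s,fy=s,interpolation=cv2.INTER_CUBIC))
def need(pos,rpy_or_R,s=None):
    """delta from present measured pose, tool axes: shift in 25mm units, rot in 5deg units"""
    T=toolT(s); Rg=rpy_or_R if isinstance(rpy_or_R,R) else Rt(rpy_or_R)
    d=T[:3,:3].T@(np.array(pos)-T[:3,3]); w=(R.from_matrix(T[:3,:3]).inv()*Rg).as_rotvec()
    return d/0.025, np.degrees(w)/5
E
python3 - <<'E'
from h import *
t=snap("top","t1"); s=snap("scene","s1")
crop(t,"c_box",390,180,480,270,8)
crop(t,"c_lid",280,180,360,255,8)
crop(t,"c_cup",160,140,220,220,7)
crop(s,"c_scup",420,170,500,240,8)
crop(s,"c_sbox",170,165,260,245,8)
for q,z in [("cup",0),("cup_grip",.052),("cup_spout",.075),("tablet_box",0),("box_lip",.082),("box_stop",.077),("lid",0),("lid_rib",.028),("sponge",0),("mug",0),("jar",0),("coffee_can",0)]:
    o=[]
    for p in(t,s):
        r=place_of(q,p); o.append(np.round(atz(p,r[0]["uv"],z),4)[:2] if r else None)
    print(q,o)
print(observe()["t"])
E
```

```text
cup [array([0.6053, 0.2897]), array([0.6051, 0.3023])]
cup_grip [array([0.6024, 0.2853]), array([0.607, 0.291])]
cup_spout [None, array([0.6129, 0.3465])]
tablet_box [array([ 0.4997, -0.3082]), array([ 0.4964, -0.3285])]
box_lip [array([ 0.4405, -0.3333]), array([ 0.447 , -0.3236])]
box_stop [array([ 0.5735, -0.2999]), array([ 0.5732, -0.295 ])]
lid [array([ 0.5139, -0.0331]), array([ 0.5023, -0.0203])]
lid_rib [array([ 0.5164, -0.0304]), array([ 0.5228, -0.0306])]
sponge [array([0.5229, 0.1478]), array([0.506 , 0.1411])]
mug [None, array([0.7111, 0.0291])]
jar [array([ 0.4984, -0.3116]), array([ 0.7034, -0.1902])]
coffee_can [array([ 0.6025, -0.4944]), array([ 0.6142, -0.4862])]
3.4
```

View pics/c_box.png

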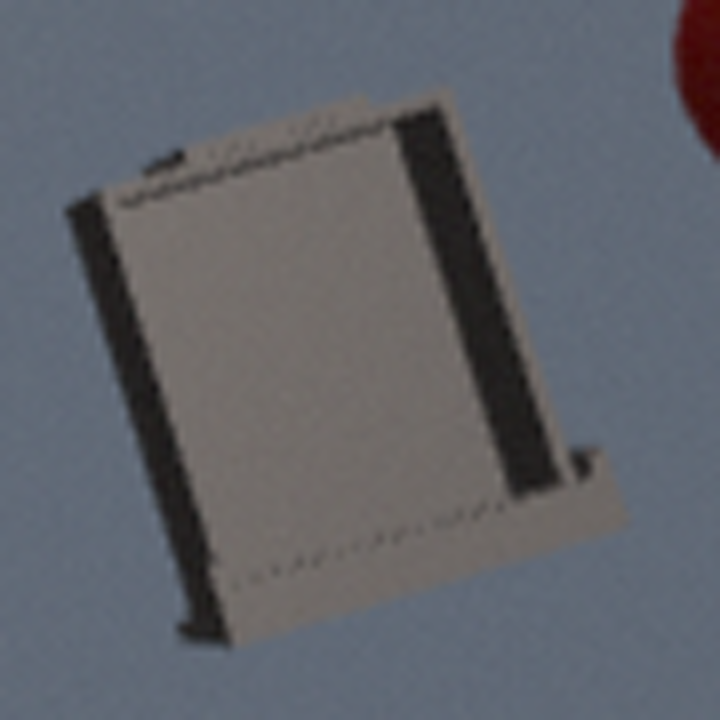

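View pics/c_lid.png

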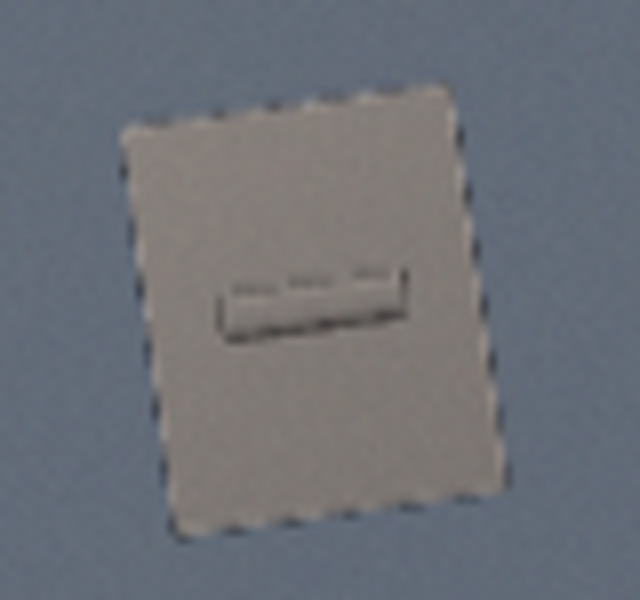

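View pics/c_cup.png

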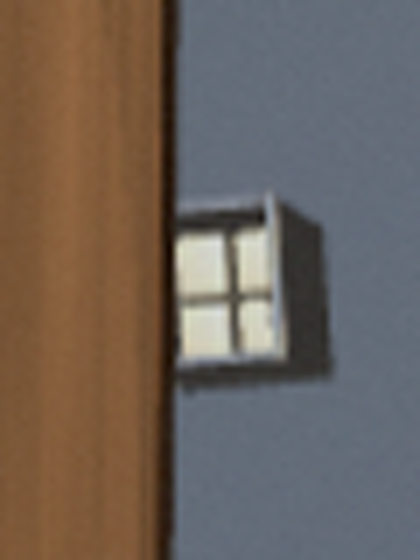

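View pics/c_scup.png

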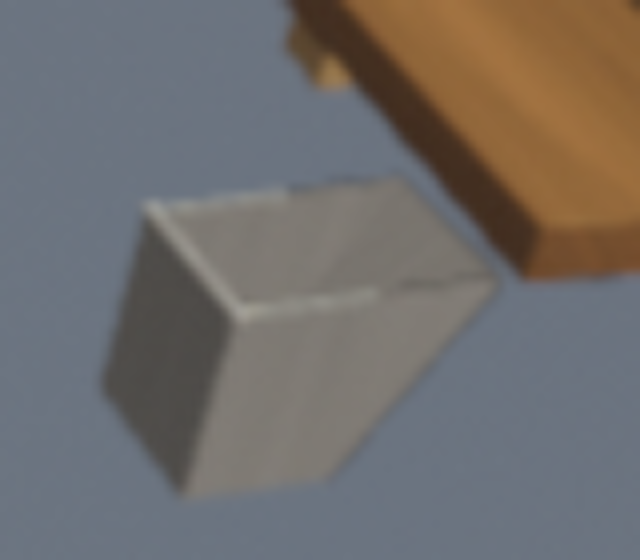

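View pics/c_sbox.png

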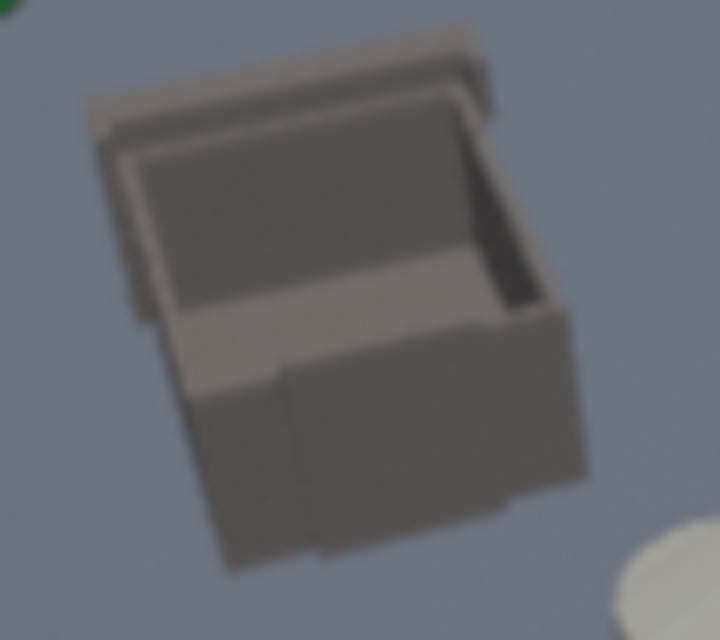

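```bash
cat > fit.py <<'E'
from h import *
from scipy.optimize import least_squares
t=load("t1"); s=load("s1")
def up(X,x0,y0,sc): return (np.array(X)+.5)/sc-.5+np.array([x0,y0])
def fit(obs,g):
    def tr(q,P): c,sn=np.cos(q[2]),np.sin(q[2]); P=np.array(P)/1000; return np.array([q[0]+c*P[0]-sn*P[1],q[1]+sn*P[0]+c*P[1],P[2]])
    def f(q): return np.concatenate([proj(p,tr(q,P))[0]-uv for p,P,uv in obs])
    r=least_squares(f,g,loss='soft_l1'); print(np.round(r.x,4),np.degrees(r.x[2])); print(np.round(f(r.x).reshape(-1,2),1).tolist()); return r.x
B=lambda X:up(X,390,180,8); SB=lambda X:up(X,170,165,8)
box=[(t,(70,-58,70),B((455,88))),(t,(70,58,70),B((100,192))),(t,(65,-53,5),B((397,125))),
 (t,(-50,-58,70),B((566,470))),
 (s,(70,-58,0),SB((230,573))),(s,(70,58,0),SB((588,478))),(s,(70,58,70),SB((568,308))),(s,(70,-58,70),SB((192,400)))]
fit([o for o in box if o[0] is t],[.5,-.31,.27]);fit([o for o in box if o[0] is s],[.5,-.31,.27]); fit(box,[.5,-.31,.27])
L=lambda X:up(X,280,180,8)
fit([(t,(67.5,55,6),L((125,130))),(t,(67.5,-55,6),L((452,88))),(t,(-67.5,-55,6),L((508,490))),(t,(-67.5,55,6),L((178,535)))],[.51,-.03,.1])
C=lambda X:up(X,160,140,7); SC=lambda X:up(X,420,170,8)
cup=[(t,(-27,-29,75),C((274,195))),(t,(-27,29,75),C((288,358))),(t,(-27,-29,0),C((325,228))),(t,(-27,29,0),C((332,375))),
(s,(-27,-29,75),SC((238,318))),(s,(-27,29,75),SC((150,206))),(s,(-27,-29,0),SC((182,495))),(s,(-27,29,0),SC((103,388))),(s,(26,-29,0),SC((328,480))),(s,(66,-29,75),SC((495,282))),(s,(66,29,75),SC((395,178)))]
fit(cup[:4],[.6,.29,1.57]);fit(cup[4:],[.6,.29,1.57]);fit(cup,[.6,.29,1.57])
fit([(t,(-180,0,185),(183.5,274)),(t,(180,0,185),(183.5,116.5)),(t,(180,180,185),(105,117)),(t,(-180,180,185),(103,273))],[.5,.3,1.57*1])
E
python3 fit.py
```

```text
[ 0.499  -0.3114  0.278 ] 15.929612543469549
[[-0.0, 0.4], [0.1, -0.2], [-0.0, 0.8], [-0.0, -1.1]]
[ 0.5002 -0.3132  0.3023] 17.317678511090037
[[-0.2, 0.2], [0.6, -0.1], [0.3, -0.3], [-0.6, -0.0]]
[ 0.4993 -0.3118  0.2823] 16.173294434023056
[[-0.0, 0.2], [0.1, -0.3], [-0.0, 0.7], [0.2, -1.4], [-0.2, -0.2], [0.8, 0.1], [0.4, -0.1], [-0.6, -0.4]]
[ 0.5151 -0.0285  0.1409] 8.071931011388864
[[-0.3, -0.2], [0.3, -0.5], [0.3, 0.3], [-0.3, 0.4]]
[0.6046 0.2956 1.6667] 95.49506338869264
[[0.1, 0.0], [-0.3, -0.2], [-0.1, -0.2], [0.4, 0.5]]
[0.6059 0.2928 1.6693] 95.64556132644843
[[-0.3, -0.1], [-0.8, 0.3], [-0.0, 0.7], [-0.8, -0.0], [0.2, -0.3], [1.1, -0.3], [0.8, -0.5]]
[0.6049 0.2943 1.6626] 95.25762916686183
[[0.7, -0.1], [0.1, -0.3], [0.4, -0.3], [0.8, 0.5], [-0.0, -0.4], [-0.3, -0.0], [0.3, 0.4], [-0.4, -0.3], [0.5, -0.5], [1.5, -0.5], [1.4, -0.7]]
[0.559  0.276  0.0292] 1.6715612400231201
[[0.1, -0.2], [0.5, -1.1], [0.0, -0.0], [-0.6, 2.7]]
```

```bash
python3 -m crank '[{"gripper":1,"linear":[-0.68,-1,0],"rotation":[0,0,0]},{"gripper":1,"linear":[-0.68,-1,0],"rotation":[0,0,0]},{"gripper":1,"linear":[-0.68,-1,0],"rotation":[0,0,0]},{"gripper":1,"linear":[-0.68,-1,0],"rotation":[0,0,0]},{"gripper":1,"linear":[-0.68,-1,0],"rotation":[0,0,0]},{"gripper":1,"linear":[-0.68,-1,0],"rotation":[0,0,0]},{"gripper":1,"linear":[-0.68,-1,0],"rotation":[0,0,0]},{"gripper":1,"linear":[-0.68,-1,0],"rotation":[0,0,0]},{"gripper":1,"linear":[-0.68,-1,0],"rotation":[0,0,0]},{"gripper":1,"linear":[-0.68,-1,0],"rotation":[0,0,0]}]'
cat > rec.py <<'E'
from h import *
import json
s=observe(); open("data.jsonl","a").write(json.dumps([list(map(float,s[k])) for k in ("joint_positions","tcp_pos","tool_rot")])+"\n")
print(round(s["t"],2),np.round(s["joint_positions"],3),np.round(s["tcp_pos"],4),np.round(s["tool_rot"],3),np.round(s["contact_force"],1),s["gripper_width"])
E
python3 rec.py
```

```text
t: 4.23
tcp_pos: [0.2743, 0.2075, 0.2389]
tool_rot: [3.141, 0.001, 2.737]
contact_force: [0.5, 0.3, 0.6]
gripper_width: 1.004
4.23 [ 0.299  0.007  1.787 -0.     1.347 -0.867] [0.2743 0.2075 0.2389] [3.141e+00 1.000e-03 2.737e+00] [0.5 0.3 0.6] 1.0038180870495506
```

```bash
cat > ik.py <<'E'
from h import *
import json
C6=R.from_euler('z',np.pi/2)
def fkR(q): return R.from_euler('z',q[0])*R.from_euler('y',q[1]+q[2])*R.from_euler('z',q[3])*R.from_euler('y',q[4])*R.from_euler('z',q[5])*C6
def wrist(q1,phi,Rg):
    """all q4,q5,q6 solutions"""
    M=(R.from_euler('z',q1)*R.from_euler('y',phi)).inv()*Rg*C6.inv()
    m=M.as_matrix(); q5=np.arccos(m[2,2]); q4=np.arctan2(m[1,2],m[0,2]); q6=np.arctan2(m[2,1],-m[2,0])
    return q4,q5,q6
def cols(q):
    Rs=[R.from_euler('z',q[0])]; Rs.append(Rs[0]*R.from_euler('y',q[1])); Rs.append(Rs[1]*R.from_euler('y',q[2])); Rs.append(Rs[2]*R.from_euler('z',q[3])); Rs.append(Rs[3]*R.from_euler('y',q[4])); Rs.append(Rs[4]*R.from_euler('z',q[5]))
    return np.hstack([r.as_matrix() for r in Rs])
def Rtool(h,lean,camdown=True):
    """cup heading h(deg), cup tilt; tool leans"""
    hv=np.array([np.cos(np.radians(h)),np.sin(np.radians(h)),0]); y=np.array([-hv[1],hv[0],0])
    l=np.radians(lean); z=hv*np.sin(l)+np.array([0,0,-np.cos(l)])
    if not camdown: y=-y
    return R.from_matrix(np.stack([np.cross(y,z),y,z],1))
E
python3 - <<'E'
from ik import *
s=observe(); q=s["joint_positions"]; print(fkR(q).as_matrix().round(2)); print(Rt(s["tool_rot"]).as_matrix().round(2))
for cd in (True,False):
  for phi in (1.4,1.7):
    print("grasp",cd,np.round(wrist(.3,phi,Rtool(95,45,cd)),2))
    for h in (-20,10,37,58,80,106):
      for l in (45,0,-55): print("pour",h,l,np.round(wrist(-.65,phi,Rtool(h,l,cd)),2))
E
```

```text
[[-0.92  0.39  0.  ]
 [ 0.39  0.92  0.  ]
 [-0.    0.   -1.  ]]
[[-0.92  0.39  0.  ]
 [ 0.39  0.92  0.  ]
 [-0.    0.   -1.  ]]
grasp True [ 0.76  1.54 -2.87]
pour -20 45 [ 0.25  0.99 -1.93]
pour -20 0 [-0.    1.74 -1.87]
pour -20 -55 [-0.51  2.62 -2.2 ]
pour 10 45 [ 0.59  1.21 -2.45]
pour 10 0 [-0.    1.74 -2.4 ]
pour 10 -55 [-0.91  2.27 -2.82]
pour 37 45 [ 0.75  1.5  -2.83]
pour 37 0 [-0.    1.74 -2.87]
pour 37 -55 [-0.98  1.89 -3.13]
pour 58 45 [ 0.8   1.76 -3.08]
pour 58 0 [0.   1.74 3.05]
pour 58 -55 [-0.95  1.59  2.95]
pour 80 45 [0.78 2.03 2.92]
pour 80 0 [0.   1.74 2.67]
pour 80 -55 [-0.86  1.3   2.72]
pour 106 45 [0.61 2.32 2.5 ]
pour 106 0 [-0.    1.74  2.21]
pour 106 -55 [-0.63  0.99  2.35]
grasp True [ 0.79  1.33 -3.08]
pour -20 45 [ 0.33  0.71 -2.04]
pour -20 0 [-0.    1.44 -1.87]
pour -20 -55 [-0.35  2.35 -2.  ]
pour 10 45 [ 0.68  0.97 -2.66]
pour 10 0 [-0.    1.44 -2.4 ]
pour 10 -55 [-0.75  2.07 -2.55]
pour 37 45 [ 0.79  1.29 -3.04]
pour 37 0 [-0.    1.44 -2.87]
pour 37 -55 [-0.92  1.72 -2.88]
pour 58 45 [0.78 1.54 2.99]
pour 58 0 [-0.    1.44  3.05]
pour 58 -55 [-0.97
[... 655 characters left out ...]
 [-0.86  1.3  -0.43]
pour 106 45 [ 0.61  2.32 -0.64]
pour 106 0 [-0.    1.74 -0.93]
pour 106 -55 [-0.63  0.99 -0.79]
grasp False [0.79 1.33 0.06]
pour -20 45 [0.33 0.71 1.1 ]
pour -20 0 [-0.    1.44  1.27]
pour -20 -55 [-0.35  2.35  1.15]
pour 10 45 [0.68 0.97 0.49]
pour 10 0 [-0.    1.44  0.75]
pour 10 -55 [-0.75  2.07  0.59]
pour 37 45 [0.79 1.29 0.1 ]
pour 37 0 [-0.    1.44  0.28]
pour 37 -55 [-0.92  1.72  0.27]
pour 58 45 [ 0.78  1.54 -0.16]
pour 58 0 [-0.    1.44 -0.09]
pour 58 -55 [-0.97  1.42  0.05]
pour 80 45 [ 0.7   1.8  -0.44]
pour 80 0 [ 0.    1.44 -0.48]
pour 80 -55 [-0.95  1.11 -0.17]
pour 106 45 [ 0.5   2.06 -0.83]
pour 106 0 [-0.    1.44 -0.93]
pour 106 -55 [-0.79  0.76 -0.53]
```

```bash
python3 -m crank '[{"gripper":1,"linear":[-1,0.1,0],"rotation":[0,0,0]},{"gripper":1,"linear":[-1,0.1,0],"rotation":[0,0,0]},{"gripper":1,"linear":[-1,0.1,0],"rotation":[0,0,0]},{"gripper":1,"linear":[-1,0.1,0],"rotation":[0,0,0]},{"gripper":1,"linear":[-1,0.1,0],"rotation":[0,0,0]},{"gripper":1,"linear":[-1,0.1,0],"rotation":[0,0,0]},{"gripper":1,"linear":[-1,0.1,0],"rotation":[0,0,0]},{"gripper":1,"linear":[-1,0.1,0],"rotation":[0,0,0]},{"gripper":1,"linear":[-1,0.1,0],"rotation":[0,0,0]},{"gripper":1,"linear":[-1,0.1,0],"rotation":[0,0,0]}]'
python3 rec.py
python3 -m crank '[{"gripper":1,"linear":[0,0,0],"rotation":[0,0,1]},{"gripper":1,"linear":[0,0,0],"rotation":[0,0,1]},{"gripper":1,"linear":[0,0,0],"rotation":[0,0,1]},{"gripper":1,"linear":[0,0,0],"rotation":[0,0,1]},{"gripper":1,"linear":[0,0,0],"rotation":[0,0,1]},{"gripper":1,"linear":[0,0,0],"rotation":[0,0,1]},{"gripper":1,"linear":[0,0,0],"rotation":[0,0,1]},{"gripper":1,"linear":[0,0,0],"rotation":[0,0,1]},{"gripper":1,"linear":[0,0,0],"rotation":[0,0,1]},{"gripper":1,"linear":[0,0,0],"rotation":[0,0,1]}]'
python3 rec.py
python3 - <<'E'
from ik import *
print(need([.56,.12,.25],Rtool(95.3,0,False))); print(need([.56,.12,.25],Rtool(95.3,50,False)))
E
```

```text
t: 5.07
tcp_pos: [0.5152, 0.1328, 0.2387]
tool_rot: [3.142, -0.0, 2.737]
contact_force: [0.2, -0.6, 0.3]
gripper_width: 1.003
5.07 [ 0.03   0.349  1.347  0.     1.445 -1.136] [0.5152 0.1328 0.2387] [ 3.142 -0.     2.737] [ 0.2 -0.6  0.3] 1.0025242623746866
t: 5.9
tcp_pos: [0.514, 0.1333, 0.2387]
tool_rot: [-3.142, 0.0, 1.86]
contact_force: [0.3, 0.0, 0.2]
gripper_width: 1.0
5.9 [ 0.031  0.347  1.35  -0.     1.445 -0.258] [0.514  0.1333 0.2387] [-3.142  0.     1.86 ] [0.3 0.  0.2] 1.0004436592382655
(array([-1.03348325,  1.61102997, -0.4502617 ]), array([-5.32183027e-04,  1.57561522e-04,  2.25176350e+00]))
(array([-1.03348325,  1.61102997, -0.4502617 ]), array([-0.9829335 ,  9.96712079,  2.10660769]))
```

```bash
python3 -m crank '[{"gripper":1,"linear":[-0.3,0.5,-0.1],"rotation":[0,0,0.75]},{"gripper":1,"linear":[-0.3,0.6,-0.1],"rotation":[0,0,0.75]},{"gripper":1,"linear":[-0.3,0.6,-0.1],"rotation":[0,0,0.75]},{"gripper":1,"linear":[0,0.2,0],"rotation":[0,1,0]},{"gripper":1,"linear":[0,0.2,0],"rotation":[0,1,0]},{"gripper":1,"linear":[0,0.2,0],"rotation":[0,1,0]},{"gripper":1,"linear":[0,0.2,0],"rotation":[0,1,0]},{"gripper":1,"linear":[0,0.2,0],"rotation":[0,1,0]},{"gripper":1,"linear":[0,0.2,0],"rotation":[0,1,0]},{"gripper":1,"linear":[0,0.2,0],"rotation":[0,1,0]}]'
python3 rec.py
python3 - <<'E'
from ik import *
print(need([.6121,.2174,.117],Rtool(95.3,50,False)))
D=[json.loads(l) for l in open("data.jsonl")]
print(len(D)); A=np.vstack([cols(d[0]) for d in D]); b=np.concatenate([d[1] for d in D]); x=np.linalg.lstsq(A,b,rcond=1e-3)[0]; print(x.reshape(6,3).round(3)); print((A@x-b).round(4))
E
```

```text
t: 6.73
tcp_pos: [0.5958, 0.124, 0.2466]
tool_rot: [3.14, -0.615, 1.668]
contact_force: [-0.4, 0.8, -0.5]
gripper_width: 0.999
6.73 [-0.226  0.513  1.186  0.581  1.647 -0.339] [0.5958 0.124  0.2466] [ 3.14  -0.615  1.668] [-0.4  0.8 -0.5] 0.9992473209977752
(array([-5.60034832e-03,  1.00544759e+00,  6.34584684e+00]), array([-0.02258128,  2.95425527,  0.04335259]))
4
[[ 0.076  0.033  0.094]
 [-0.036  0.033  0.542]
 [ 0.1    0.033  0.113]
 [-0.016  0.009  0.113]
 [-0.078  0.009  0.133]
 [-0.     0.     0.133]]
[-0.  0. -0.  0. -0. -0. -0. -0.  0.  0. -0.  0.]
```

Lean the remaining 15° and move into the pre-grasp, then look.

```bash
python3 -m crank '[{"gripper":1,"linear":[0,0.3,0],"rotation":[0,1,0]},{"gripper":1,"linear":[0,0.3,0],"rotation":[0,1,0]},{"gripper":1,"linear":[0,0.2,0],"rotation":[0,0.95,0]},{"gripper":1,"linear":[0,0.1,0.5],"rotation":[0,0,0]},{"gripper":1,"linear":[0,0,0.5],"rotation":[0,0,0]}]'
python3 rec.py
python3 - <<'E'
from ik import *
Rg=Rtool(95.3,50,False)
print(need([.6121,.2174,.117],Rg))
p=snap("wrist","w1")
T=p["T"]; hv=np.array([np.cos(np.radians(95.3)),np.sin(np.radians(95.3)),0]); yv=np.array([-hv[1],hv[0],0]); o=np.array([.605,.2945,0])
c=p["color"].copy()
for P in [(-27,-29,75),(-27,29,75),(-27,-29,0),(-27,29,0),(66,-29,75),(66,29,75)]:
    X=o+hv*P[0]/1e3+yv*P[1]/1e3+np.array([0,0,P[2]/1e3]); u=proj(p,X,T)[0]; print(P,u.round(1)); cv2.circle(c,tuple(int(v) for v in u),3,(255,0,0),1)
cv2.imwrite("pics/w1b.png",c[:,:,::-1])
E
```

```text
t: 7.15
tcp_pos: [0.6164, 0.1452, 0.2288]
tool_rot: [-3.141, -0.867, 1.665]
contact_force: [0.4, -0.0, -0.4]
gripper_width: 1.002
7.15 [-0.256  0.609  1.192  0.804  1.68  -0.403] [0.6164 0.1452 0.2288] [-3.141 -0.867  1.665] [ 0.4 -0.  -0.4] 1.0024304884528954
(array([-1.53569489,  0.10773974,  5.0983584 ]), array([-0.03033486,  0.0671104 ,  0.0151725 ]))
(-27, -29, 75) [346.9 211.7]
(-27, 29, 75) [296.5 211.6]
(-27, -29, 0) [342.7 240.9]
(-27, 29, 0) [300.  240.8]
(66, -29, 75) [343.4 152.2]
(66, 29, 75) [299.7 152.1]
```

View pics/w1b.png

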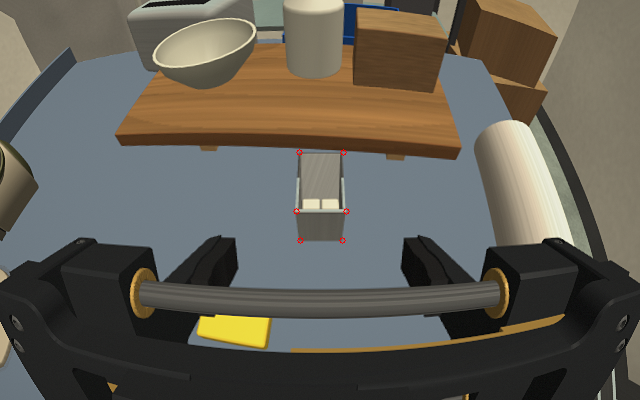

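```bash
python3 -m crank '[{"gripper":1,"linear":[-0.3,0.1,1],"rotation":[0,0,0]},{"gripper":1,"linear":[-0.3,0,1],"rotation":[0,0,0]},{"gripper":1,"linear":[-0.3,0,1],"rotation":[0,0,0]},{"gripper":1,"linear":[-0.3,0,1],"rotation":[0,0,0]},{"gripper":1,"linear":[-0.3,0,1],"rotation":[0,0,0]},{"gripper":1,"linear":[0,0,0],"rotation":[0,0,0]}]'
python3 rec.py
python3 - <<'E'
from ik import *
Rg=Rtool(95.3,50,False)
print(need([.6037,.309,.040],Rg))
p=snap("wrist","w2")
T=p["T"]; hv=np.array([np.cos(np.radians(95.3)),np.sin(np.radians(95.3)),0]); yv=np.array([-hv[1],hv[0],0]); o=np.array([.605,.2945,0])
c=p["color"].copy()
for P in [(-27,-29,75),(-27,29,75),(-27,-29,0),(-27,29,0),(66,-29,75),(66,29,75)]:
    X=o+hv*P[0]/1e3+yv*P[1]/1e3+np.array([0,0,P[2]/1e3]); u=proj(p,X,T)[0]; print(P,u.round(1)); cv2.circle(c,tuple(int(v) for v in u),3,(255,0,0),1)
cv2.imwrite("pics/w2b.png",c[:,:,::-1])
E
```

```text
t: 7.7
tcp_pos: [0.6086, 0.2198, 0.1175]
tool_rot: [-3.132, -0.868, 1.665]
contact_force: [-0.3, 0.3, -0.3]
gripper_width: 1.001
7.7 [-0.14   0.723  1.329  0.843  1.436 -0.513] [0.6086 0.2198 0.1175] [-3.132 -0.868  1.665] [-0.3  0.3 -0.3] 1.0009532217775206
(array([-0.05632309,  0.18476183,  4.7291478 ]), array([-0.12428329,  0.05585126,  0.01379944]))
(-27, -29, 75) [365.1 218.3]
(-27, 29, 75) [284.5 218. ]
(-27, -29, 0) [355.2 259.5]
(-27, 29, 0) [292.8 259.3]
(66, -29, 75) [356.7 129.3]
(66, 29, 75) [292.4 129.1]
```

View pics/w2b.png

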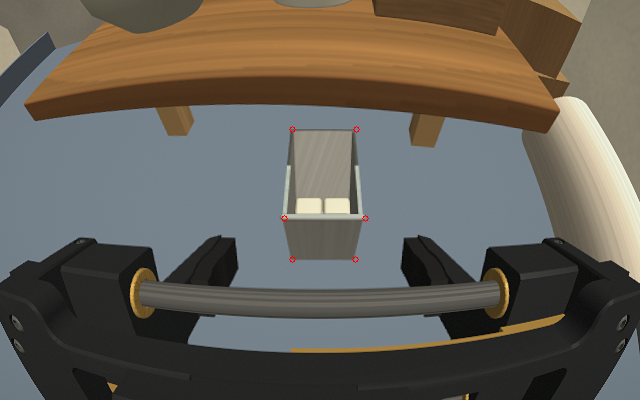

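```bash
python3 -m crank '[{"gripper":1,"linear":[0,0.1,0.8],"rotation":[-0.1,0,0]},{"gripper":1,"linear":[0,0.1,0.8],"rotation":[0,0,0]},{"gripper":1,"linear":[0,0,0.8],"rotation":[0,0,0]},{"gripper":1,"linear":[0,0,0.8],"rotation":[0,0,0]},{"gripper":1,"linear":[0,0,0.8],"rotation":[0,0,0]},{"gripper":1,"linear":[0,0,0.6],"rotation":[0,0,0]},{"gripper":1,"linear":[0,0,0],"rotation":[0,0,0]}]'
python3 rec.py
python3 - <<'E'
from ik import *
print(need([.6037,.309,.040],Rtool(95.3,50,False)))
E
```

```text
t: 8.33
tcp_pos: [0.608, 0.306, 0.0462]
tool_rot: [3.134, -0.868, 1.67]
contact_force: [0.4, 0.4, 0.4]
gripper_width: 1.002
8.33 [-0.003  0.829  1.352  0.928  1.252 -0.543] [0.608  0.306  0.0462] [ 3.134 -0.868  1.67 ] [0.4 0.4 0.4] 1.0016283059332354
(array([-0.09916348, -0.15989668,  0.26286245]), array([0.03442443, 0.0517693 , 0.0461207 ]))
```

```bash
python3 -m crank '[{"gripper":1,"linear":[-0.1,-0.15,0.2],"rotation":[0,0,0]},{"gripper":0.6,"linear":[0,0,0],"rotation":[0,0,0]},{"gripper":0.5,"linear":[0,0,0],"rotation":[0,0,0]},{"gripper":0.3,"linear":[0,0,0],"rotation":[0,0,0]},{"gripper":0,"linear":[0,0,0],"rotation":[0,0,0]},{"gripper":0,"linear":[0,0,0],"rotation":[0,0,0]},{"gripper":0,"linear":[0,0,0],"rotation":[0,0,0]},{"gripper":0,"linear":[0,0,0],"rotation":[0,0,0]}]' 45
python3 rec.py
python3 - <<'E'
from ik import *
p=snap("wrist","w3")
E
```

```text
t: 9.0
tcp_pos: [0.6051, 0.306, 0.0417]
tool_rot: [3.132, -0.869, 1.668]
contact_force: [0.1, -2.2, 4.0]
gripper_width: 0.658
9.0 [-0.003  0.831  1.365  0.934  1.241 -0.556] [0.6051 0.306  0.0417] [ 3.132 -0.869  1.668] [ 0.1 -2.2  4. ] 0.6576838672443096
```

View pics/w3.png

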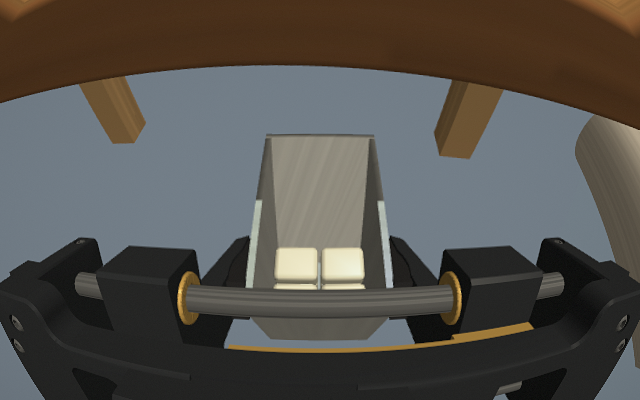

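```bash
python3 -m crank '[{"gripper":0,"linear":[0.25,0,-0.2],"rotation":[0,0,0]},{"gripper":0,"linear":[0.25,0,-0.2],"rotation":[0,0,0]},{"gripper":0,"linear":[-0.5,0,-0.6],"rotation":[0,0,0]},{"gripper":0,"linear":[-0.5,0,-0.6],"rotation":[0,0,0]},{"gripper":0,"linear":[-0.6,0,-0.7],"rotation":[0,0,0]},{"gripper":0,"linear":[-0.6,0,-0.7],"rotation":[0,0,0]},{"gripper":0,"linear":[-0.5,0,-0.7],"rotation":[0,0,0]},{"gripper":0,"linear":[-0.4,0,-0.8],"rotation":[0,0,0]},{"gripper":0,"linear":[-0.2,0,-0.8],"rotation":[0,0,0]},{"gripper":0,"linear":[0,0,0],"rotation":[0,0,0]}]'
python3 rec.py
python3 - <<'E'
from ik import *
D=[json.loads(l) for l in open("data.jsonl")]
A=np.vstack([cols(d[0]) for d in D]); b=np.concatenate([d[1] for d in D]); x=np.linalg.lstsq(A,b,rcond=2e-3)[0]; print(x.reshape(6,3).round(3)); print(np.abs(A@x-b).max().round(4))
E
```

```text
t: 9.88
tcp_pos: [0.6195, 0.1572, 0.075]
tool_rot: [3.128, -0.866, 1.668]
contact_force: [1.6, -1.1, -3.2]
gripper_width: 0.658
9.88 [-0.237  0.787  1.338  0.82   1.431 -0.628] [0.6195 0.1572 0.075 ] [ 3.128 -0.866  1.668] [ 1.6 -1.1 -3.2] 0.6579185376958294
[[-0.     0.039  0.13 ]
 [ 0.     0.039  0.537]
 [ 0.103  0.039  0.175]
 [ 0.     0.     0.175]
 [ 0.    -0.     0.125]
 [ 0.     0.     0.125]]
0.0
```

```bash
cat >> ik.py <<'E'
from scipy.optimize import least_squares
Cx=np.array([0,.117,.13, 0,0,.537, .103,0,.35, 0,0,0, 0,0,.25, 0,0,0])
LO=np.array([-3.11,-.89,.22,-1.42,.17,-2.88]); HI=np.array([3.11,2.33,2.48,4.56,2.85,2.88])
def fk(q): return cols(q)@Cx, fkR(q)
def solve(p,Rg,q0):
    def f(q):
        a,r=fk(q); return np.concatenate([(a-p)*5,(r.inv()*Rg).as_rotvec()])
    r=least_squares(f,np.clip(q0,LO+1e-3,HI-1e-3),bounds=(LO,HI)); return r.x,np.abs(r.fun).max()
BOX=np.array([.4993,-.3118]); BYAW=.2805
def boxw(P): c,s=np.cos(BYAW),np.sin(BYAW); return np.array([BOX[0]+c*P[0]-s*P[1],BOX[1]+s*P[0]+c*P[1],P[2]])
LEAN=49.7
def pour(h,tilt,S):
    """TCP pose for spout at S world, heading h deg, cup tilt deg"""
    Rg=Rtool(h,LEAN-tilt,False); t=np.radians(tilt); hv=np.array([np.cos(np.radians(h)),np.sin(np.radians(h)),0]); zz=np.array([0,0,1.])
    cx=hv*np.cos(t)-zz*np.sin(t); cz=hv*np.sin(t)+zz*np.cos(t)
    return S-(.0545*cx+.0333*cz),Rg
E
python3 - <<'E'
from ik import *
q=observe()["joint_positions"]; print(fk(q)[0].round(4))
for h in (10,16,30,45,60,80,106):
    q0=q.copy(); hv=np.array([np.cos(np.radians(h)),np.sin(np.radians(h)),0])
    S=boxw([0,0,.11])-.035*hv
    for tl in (0,30,60,80,95,105):
        z=.11 if tl>50 else .2
        p,Rg=pour(h,tl,np.array([S[0],S[1],z])); q0,e=solve(p,Rg,q0); print(h,tl,p.round(3),q0.round(2),round(e,4), "margin",np.minimum(q0-LO,HI-q0).min().round(2))
E
```

```text
[0.6187 0.1569 0.0753]
10 0 [ 0.411 -0.327  0.167] [-1.3   0.38  1.87  1.03  1.09 -0.51] 0.0 margin 0.61
10 30 [ 0.402 -0.329  0.198] [-1.07  0.29  1.6   0.36  1.16  0.19] 0.0 margin 0.88
10 60 [ 0.41  -0.328  0.141] [-0.83  0.49  1.44 -0.16  1.32  0.62] 0.0 margin 1.04
10 80 [ 0.423 -0.325  0.158] [-0.69  0.61  1.24 -0.4   1.64  0.75] 0.0 margin 1.02
10 95 [ 0.437 -0.323  0.167] [-0.62  0.72  1.11 -0.56  1.88  0.76] 0.0 margin 0.86
10 105 [ 0.447 -0.321  0.171] [-0.58  0.81  1.02 -0.68  2.02  0.74] 0.0 margin 0.74
16 0 [ 0.413 -0.336  0.167] [-1.3   0.42  1.8   0.97  1.18 -0.52] 0.0 margin 0.68
16 30 [ 0.404 -0.339  0.198] [-1.09  0.32  1.56  0.36  1.21  0.09] 0.0 margin 0.92
16 60 [ 0.412 -0.337  0.141] [-0.83  0.49  1.43 -0.17  1.3   0.51] 0.0 margin 1.05
16 80 [ 0.425 -0.333  0.158] [-0.69  0.6   1.25 -0.43  1.6   0.66] 0.0 margin 0.99
16 95 [ 0.438 -0.329  0.167] [-0.61  0.71  1.13 -0.6   1.82  0.69] 0.0 margin 0.82
16 105 [ 0.448 -0.326  0.171] [-0.56  0.79  1.06 -0.72  1.95  0.69] 0.0 margin 0.7
30 0 [ 0.422 -0.357  0.167] [-1.28  0.51  1.61  0.86  1.38 -0.57] 0.0 margin 0.87

[... 1710 characters left out ...]
55  1.   -0.26] 0.0 margin 0.83
80 95 [ 0.488 -0.374  0.167] [-0.58  0.54  1.49 -0.91  0.97  0.08] 0.0 margin 0.51
80 105 [ 0.49  -0.364  0.171] [-0.51  0.57  1.54 -1.15  1.02  0.31] 0.0 margin 0.27
106 0 [ 0.524 -0.398  0.167] [-0.93  1.01  0.51  0.41  2.41 -1.02] 0.0 margin 0.29
106 30 [ 0.527 -0.407  0.198] [-0.89  0.76  0.76  0.14  1.94 -1.13] 0.0 margin 0.54
106 60 [ 0.524 -0.399  0.141] [-0.8   0.59  1.23 -0.09  1.16 -1.05] 0.0 margin 0.99
106 80 [ 0.521 -0.386  0.158] [-0.71  0.5   1.46 -0.41  0.77 -0.76] 0.0 margin 0.6
106 95 [ 0.517 -0.373  0.167] [-0.64  0.47  1.62 -0.93  0.57 -0.24] 0.0 margin 0.4
106 105 [ 0.514 -0.363  0.171] [-0.59  0.49  1.72 -1.41  0.57  0.26] 0.0 margin 0.01
```

```bash
python3 -m crank '[{"gripper":0,"linear":[0.75,0,-0.62],"rotation":[0,0,0]},{"gripper":0,"linear":[0.75,0,-0.62],"rotation":[0,0,0]},{"gripper":0,"linear":[0.75,0,-0.62],"rotation":[0,0,0]},{"gripper":0,"linear":[0.75,0,-0.62],"rotation":[0,0,0]},{"gripper":0,"linear":[0.75,0,-0.62],"rotation":[0,0,0]},{"gripper":0,"linear":[0.75,0,-0.62],"rotation":[0,0,0]},{"gripper":0,"linear":[-0.64,-0.5,-0.76],"rotation":[0,0,0]},{"gripper":0,"linear":[-0.64,-0.6,-0.76],"rotation":[0,0,0]},{"gripper":0,"linear":[-0.64,-0.6,-0.76],"rotation":[0,0,0]},{"gripper":0,"linear":[-0.64,-0.6,-0.76],"rotation":[0,0,0]}]'
python3 rec.py
python3 -m crank '[{"gripper":0,"linear":[-0.64,-0.6,-0.76],"rotation":[-0.76,0,0.65]},{"gripper":0,"linear":[-0.64,-0.6,-0.76],"rotation":[-0.76,0,0.65]},{"gripper":0,"linear":[-0.64,-0.4,-0.76],"rotation":[-0.76,0,0.65]},{"gripper":0,"linear":[-0.64,-0.2,-0.76],"rotation":[-0.76,0,0.65]},{"gripper":0,"linear":[-0.64,0,-0.76],"rotation":[-0.76,0,0.65]},{"gripper":0,"linear":[-0.64,0,-0.76],"rotation":[-0.76,0,0.65]},{"gripper":0,"linear":[-0.5,0.2,-0.6],"rotation":[-0.76,0,0.65]},{"gripper":0,"linear":[-0.5,0.3,-0.6],"rotation":[-0.76,0,0.65]}]'
python3 rec.py
python3 - <<'E'
from ik import *
S=boxw([-.035,0,.22]); p,Rg=pour(16,0,S); print(p,need(p,Rg))
E
```

```text
t: 10.72
tcp_pos: [0.5677, 0.058, 0.2195]
tool_rot: [3.133, -0.868, 1.669]
contact_force: [0.0, -0.6, -2.5]
gripper_width: 0.655
10.72 [-0.42   0.558  1.321  0.742  1.728 -0.574] [0.5677 0.058  0.2195] [ 3.133 -0.868  1.669] [ 0.  -0.6 -2.5] 0.6550974148754213
t: 11.38
tcp_pos: [0.4977, -0.1289, 0.2198]
tool_rot: [3.14, -0.87, 0.96]
contact_force: [-0.6, 0.3, -2.4]
gripper_width: 0.651
11.38 [-0.881  0.378  1.653  0.835  1.465 -0.52 ] [ 0.4977 -0.1289  0.2198] [ 3.14 -0.87  0.96] [-0.6  0.3 -2.4] 0.6511860082314114
[ 0.41327914 -0.3365115   0.1867    ] (array([-6.64427549,  2.00779306, -5.82742802]), array([-5.93734719, -0.03637513,  5.0343242 ]))
```

```bash
python3 -m crank '[{"gripper":0,"linear":[-0.61,0.6,-0.72],"rotation":[-0.74,0,0.63]},{"gripper":0,"linear":[-0.61,0.6,-0.72],"rotation":[-0.74,0,0.63]},{"gripper":0,"linear":[-0.61,0.6,-0.72],"rotation":[-0.74,0,0.63]},{"gripper":0,"linear":[-0.61,0.6,-0.72],"rotation":[-0.74,0,0.63]},{"gripper":0,"linear":[-0.61,0.6,-0.72],"rotation":[-0.74,0,0.63]},{"gripper":0,"linear":[-0.61,0.6,-0.72],"rotation":[-0.74,0,0.63]},{"gripper":0,"linear":[-0.61,0.6,-0.72],"rotation":[-0.74,0,0.63]},{"gripper":0,"linear":[-0.61,0.6,-0.72],"rotation":[-0.74,0,0.63]},{"gripper":0,"linear":[0,0,0],"rotation":[0,0,0]}]'
python3 rec.py
python3 - <<'E'
from ik import *
S=boxw([-.035,0,.21]); p,Rg=pour(16,0,S); print(p,need(p,Rg))
p=snap("wrist","w4"); t=snap("scene","s4"); crop(t,"s4c",130,60,330,260,3)
E
```

```text
t: 12.13
tcp_pos: [0.4237, -0.3376, 0.219]
tool_rot: [-3.139, -0.869, 0.275]
contact_force: [-0.1, -0.0, -1.7]
gripper_width: 0.65
12.13 [-1.279  0.344  1.715  0.934  1.254 -0.375] [ 0.4237 -0.3376  0.219 ] [-3.139 -0.869  0.275] [-0.1 -0.  -1.7] 0.6504974635297726
[ 0.41327914 -0.3365115   0.1767    ] (array([-1.54493457, -0.15169815,  0.79633371]), array([ 0.00533487, -0.02195143, -0.0291965 ]))
```

View pics/w4.png

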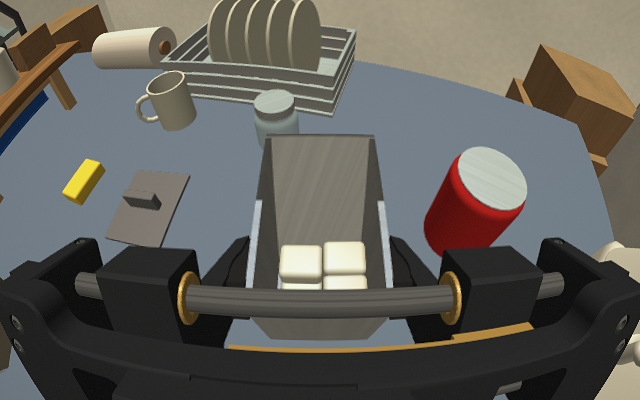

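View pics/s4c.png

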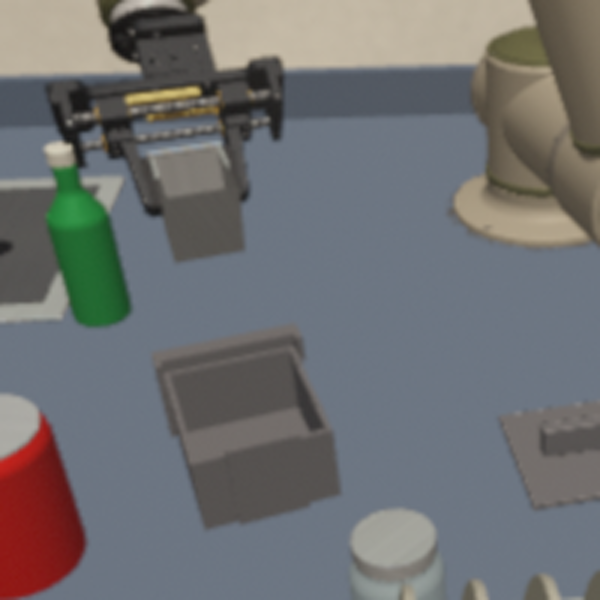

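```bash
python3 -m crank '[{"gripper":0,"linear":[0,0,0],"rotation":[0,-1,0]},{"gripper":0,"linear":[0,0,0],"rotation":[0,-1,0]},{"gripper":0,"linear":[0,0,0],"rotation":[0,-1,0]},{"gripper":0,"linear":[0,0,0],"rotation":[0,-1,0]},{"gripper":0,"linear":[0,0,0],"rotation":[0,-1,0]},{"gripper":0,"linear":[0,0,0],"rotation":[0,-1,0]},{"gripper":0,"linear":[0,0,0],"rotation":[0,-1,0]},{"gripper":0,"linear":[0,0,0],"rotation":[0,-1,0]},{"gripper":0,"linear":[0,0,0],"rotation":[0,-1,0]},{"gripper":0,"linear":[0,0,0],"rotation":[0,-1,0]}]'
python3 rec.py
python3 - <<'E'
from ik import *
for tl,x,z in((55,-.035,.12),(85,-.04,.11),(103,-.04,.11)):
    S=boxw([x,0,z]); p,Rg=pour(16,tl,S); print(tl,p,need(p,Rg))
E
```

```text
t: 13.07
tcp_pos: [0.4262, -0.3339, 0.2194]
tool_rot: [-3.139, 0.006, 0.287]
contact_force: [-0.6, -0.2, -2.9]
gripper_width: 0.656
13.07 [-0.881  0.383  1.352 -0.005  1.411  0.404] [ 0.4262 -0.3339  0.2194] [-3.139  0.006  0.287] [-0.6 -0.2 -2.9] 0.6561504341224055
55 [ 0.40939787 -0.33762444  0.14554369] (array([-0.67010464, -0.04215658,  2.95993863]), array([-0.02047498, -0.98887792,  0.08696924]))
85 [ 0.42440913 -0.33332652  0.16139032] (array([-0.04948833, -0.03859732,  2.32220529]), array([ 2.77392595e-03, -6.98884710e+00,  9.06762982e-02]))
103 [ 0.44145862 -0.32843765  0.17059404] (array([ 0.65765952, -0.03407824,  1.94965606]), array([  0.01727154, -10.58882775,   0.0909526 ]))
```

```bash
python3 -m crank '[{"gripper":0,"linear":[-0.13,0,0.58],"rotation":[0,-0.2,0.02]},{"gripper":0,"linear":[-0.13,0,0.58],"rotation":[0,-0.2,0.02]},{"gripper":0,"linear":[-0.13,0,0.58],"rotation":[0,-0.2,0.02]},{"gripper":0,"linear":[-0.13,0,0.58],"rotation":[0,-0.2,0.02]},{"gripper":0,"linear":[-0.13,0,0.58],"rotation":[0,-0.2,0.02]},{"gripper":0,"linear":[0,0,0],"rotation":[0,0,0]}]'
python3 rec.py
python3 - <<'E'
from ik import *
for tl,x,z in((85,-.04,.11),(103,-.04,.11)):
    S=boxw([x,0,z]); p,Rg=pour(16,tl,S); print(tl,p,need(p,Rg))
t=snap("scene","s5"); crop(t,"s5c",130,100,330,260,4)
E
```

```text
t: 13.57
tcp_pos: [0.4069, -0.3382, 0.1447]
tool_rot: [-3.134, 0.092, 0.279]
contact_force: [0.1, 1.0, -2.3]
gripper_width: 0.656
13.57 [-0.878  0.458  1.466 -0.085  1.262  0.442] [ 0.4069 -0.3382  0.1447] [-3.134  0.092  0.279] [ 0.1  1.  -2.3] 0.6556114730557951
85 [ 0.42440913 -0.33332652  0.16139032] (array([ 0.66066916, -0.00099907, -0.7318873 ]), array([-0.08775103, -6.00539091,  0.01639206]))
103 [ 0.44145862 -0.32843765  0.17059404] (array([ 1.33329635, -0.0047148 , -1.16366304]), array([-0.08563226, -9.60537225,  0.0304603 ]))
```

View pics/s5c.png

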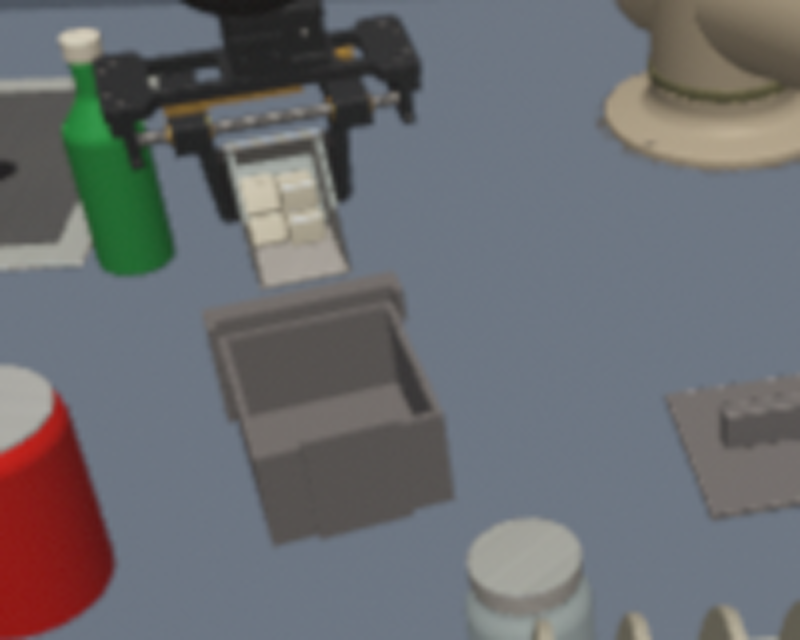

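Run:
```python
from ik import *
s=load("s5"); 
for P in ((-.037,0,.119),(-.037,.029,.119),(-.037,-.029,.119),(-.058,0,.09)): print((proj(s,boxw(P))[0]-[130,100])*4)
```

```text
[305.43157941 278.35308139]
[350.92735873 269.46126447]
[258.99079521 287.4295926 ]
[306.8509944  299.85891851]
```

```bash
python3 -m crank '[{"gripper":0,"linear":[0.05,0,-0.08],"rotation":[0,-0.6,0]},{"gripper":0,"linear":[0.05,0,-0.08],"rotation":[0,-0.6,0]},{"gripper":0,"linear":[0.05,0,-0.08],"rotation":[0,-0.6,0]},{"gripper":0,"linear":[0.05,0,-0.08],"rotation":[0,-0.6,0]},{"gripper":0,"linear":[0.05,0,-0.08],"rotation":[0,-0.6,0]},{"gripper":0,"linear":[0.04,0,-0.09],"rotation":[0,-0.6,0]},{"gripper":0,"linear":[0.04,0,-0.09],"rotation":[0,-0.6,0]},{"gripper":0,"linear":[0.04,0,-0.09],"rotation":[0,-0.6,0]},{"gripper":0,"linear":[0.04,0,-0.09],"rotation":[0,-0.6,0]},{"gripper":0,"linear":[0.04,0,-0.09],"rotation":[0,-0.6,0]}]'
python3 rec.py
python3 - <<'E'
from ik import *
for tl,x,z in((85,-.04,.11),(103,-.04,.11)):
    S=boxw([x,0,z]); p,Rg=pour(16,tl,S); print(tl,p,need(p,Rg))
t=snap("scene","s6"); crop(t,"s6c",130,100,330,260,4)
E
```

```text
t: 14.45
tcp_pos: [0.425, -0.3351, 0.1649]
tool_rot: [-3.141, 0.613, 0.277]
contact_force: [-0.9, -0.9, -2.5]
gripper_width: 0.652
14.45 [-0.669  0.63   1.218 -0.488  1.672  0.669] [ 0.425  -0.3351  0.1649] [-3.141  0.613  0.277] [-0.9 -0.9 -2.5] 0.6519057336843254
85 [ 0.42440913 -0.33332652  0.16139032] (array([ 0.07830888, -0.07475342,  0.11860606]), array([-0.0245082 , -0.03066508, -0.0207434 ]))
103 [ 0.44145862 -0.32843765  0.17059404] (array([ 0.44648888, -0.07693655, -0.5908375 ]), array([-0.02756659, -3.63066272, -0.01672394]))
```

View pics/s6c.png

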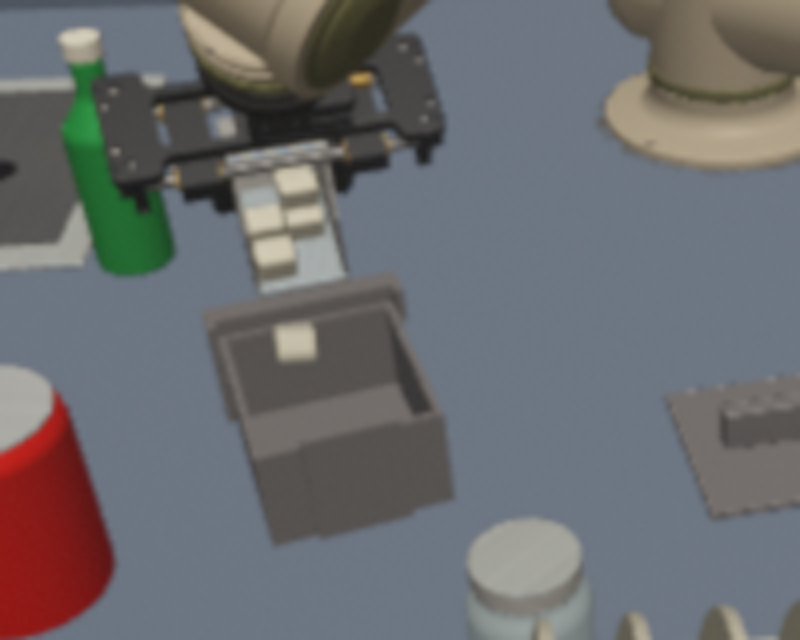

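```bash
python3 -m crank '[{"gripper":0,"linear":[0,0,0],"rotation":[0,0,0]},{"gripper":0,"linear":[0,0,0],"rotation":[0,0,0]},{"gripper":0,"linear":[0,0,0],"rotation":[0,0,0]},{"gripper":0,"linear":[0.09,-0.01,-0.12],"rotation":[0,-0.6,0]},{"gripper":0,"linear":[0.09,-0.01,-0.12],"rotation":[0,-0.6,0]},{"gripper":0,"linear":[0.09,-0.01,-0.12],"rotation":[0,-0.6,0]},{"gripper":0,"linear":[0.09,-0.01,-0.12],"rotation":[0,-0.6,0]},{"gripper":0,"linear":[0.09,-0.01,-0.12],"rotation":[0,-0.6,0]},{"gripper":0,"linear":[0,0,0],"rotation":[0,-0.6,0]},{"gripper":0,"linear":[0,0,0],"rotation":[0,0,0]}]'
python3 rec.py
python3 - <<'E'
from ik import *
t=snap("scene","s7"); crop(t,"s7c",130,100,330,260,4); t=snap("top","t7"); crop(t,"t7c",370,150,510,290,4)
E
```

```text
t: 15.33
tcp_pos: [0.4413, -0.3293, 0.1666]
tool_rot: [-3.135, 0.929, 0.281]
contact_force: [0.3, -0.0, -1.2]
gripper_width: 0.655
15.33 [-0.58   0.771  1.089 -0.695  1.911  0.693] [ 0.4413 -0.3293  0.1666] [-3.135  0.929  0.281] [ 0.3 -0.  -1.2] 0.6550487986756977
```

View pics/s7c.png

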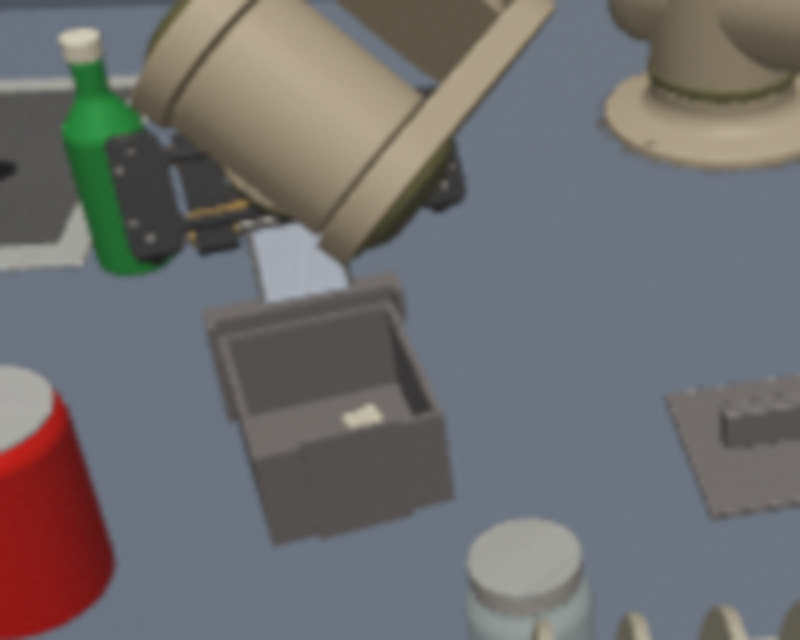

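View pics/t7c.png

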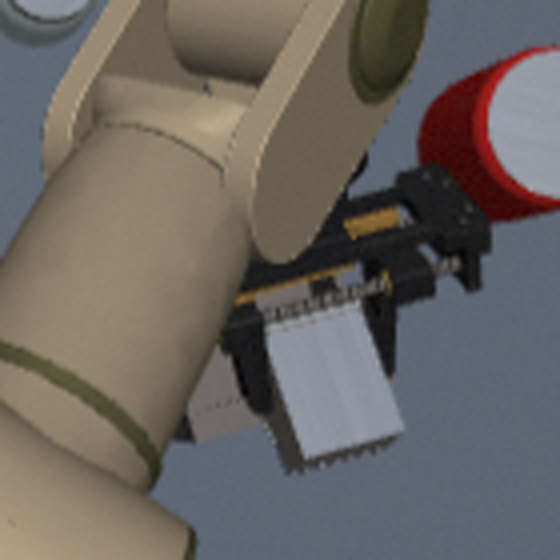

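```bash
python3 -m crank '[{"gripper":0,"linear":[0.3,0,0],"rotation":[0,0,0]},{"gripper":0,"linear":[-0.3,0,0],"rotation":[0,0,0]},{"gripper":0,"linear":[0.3,0,0],"rotation":[0,0,0]},{"gripper":0,"linear":[-0.3,0,0],"rotation":[0,0,0]},{"gripper":0,"linear":[0,0,0],"rotation":[0,0,0]},{"gripper":0,"linear":[0,0,0],"rotation":[0,0,0]},{"gripper":0,"linear":[0,0,0],"rotation":[0,0,0]}]'
python3 rec.py
python3 - <<'E'
from ik import *
t=snap("wrist","w8"); s=observe(); print(s["contact_force"])
E
```

```text
t: 16.02
tcp_pos: [0.4411, -0.3297, 0.1677]
tool_rot: [-3.139, 0.927, 0.278]
contact_force: [-0.3, -1.0, -0.9]
gripper_width: 0.656
16.02 [-0.581  0.769  1.089 -0.695  1.91   0.693] [ 0.4411 -0.3297  0.1677] [-3.139  0.927  0.278] [-0.3 -1.  -0.9] 0.6564148912677875
[-0.85987669 -0.75282354 -0.83606065]
```

View pics/w8.png

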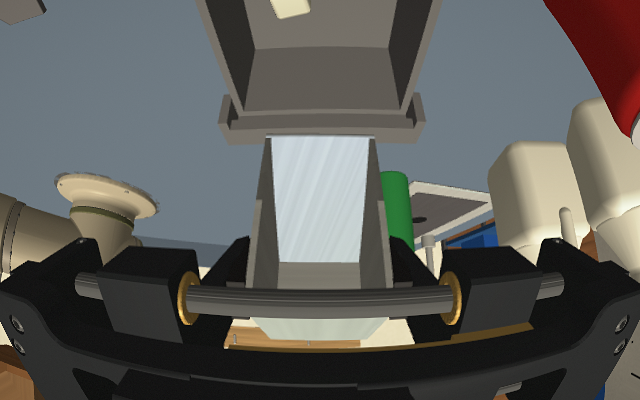

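```bash
python3 -m crank '[{"gripper":0,"linear":[-0.8,0,-0.6],"rotation":[0,0.5,0]},{"gripper":0,"linear":[-0.8,0,-0.6],"rotation":[0,1,0]},{"gripper":0,"linear":[-0.6,0,0],"rotation":[0,1,0]},{"gripper":0,"linear":[-0.6,0,0],"rotation":[0,1,0]},{"gripper":0,"linear":[-0.6,0,0],"rotation":[0,1,0]},{"gripper":0,"linear":[-0.6,0,0],"rotation":[0,1,0]},{"gripper":0,"linear":[-0.6,0,0],"rotation":[0,1,0]},{"gripper":0,"linear":[-0.6,0,0],"rotation":[0,1,0]},{"gripper":0,"linear":[0,0,0],"rotation":[0,1,0]},{"gripper":0,"linear":[0,0,0],"rotation":[0,1,0]}]'
python3 rec.py
python3 - <<'E'
from ik import *
t=snap("scene","s8"); crop(t,"s8c",130,100,330,260,4); t=snap("top","t8"); crop(t,"t8c",370,150,510,290,4)
for a in ((.30,-.25),(.33,-.2),(.42,-.12),(.4,.1),(.35,.25)):
  for h in (16,-20,60,90):
    hv=np.array([np.cos(np.radians(h)),np.sin(np.radians(h)),0]); p=np.array([*a,.0417])+.0115*hv
    qq,e=solve(p,Rtool(h,LEAN,False),observe()["joint_positions"]); print(a,h,qq.round(2),round(e,3),np.minimum(qq-LO,HI-qq).min().round(2))
E
```

```text
t: 16.9
tcp_pos: [0.368, -0.3505, 0.2671]
tool_rot: [-3.141, 0.094, 0.275]
contact_force: [0.5, 0.8, -1.5]
gripper_width: 0.656
16.9 [-0.95   0.31   1.326 -0.088  1.538  0.35 ] [ 0.368  -0.3505  0.2671] [-3.141  0.094  0.275] [ 0.5  0.8 -1.5] 0.6564905412942532
(0.3, -0.25) 16 [-1.54  0.62  2.26  1.13  0.96 -1.25] 0.0 0.22
(0.3, -0.25) -20 [-1.46  0.61  2.48  1.94  0.8  -1.47] 0.048 0.0
(0.3, -0.25) 60 [-1.35  0.67  1.88  0.56  1.34 -1.17] 0.0 0.6
(0.3, -0.25) 90 [-1.19  0.72  1.69  0.29  1.56 -1.32] 0.0 0.79
(0.33, -0.2) 16 [-1.41  0.62  2.35  1.31  0.9  -1.36] 0.0 0.13
(0.33, -0.2) -20 [-1.22  0.56  2.48  2.13  0.72 -1.41] 0.094 0.0
(0.33, -0.2) 60 [-1.25  0.65  1.96  0.64  1.26 -1.16] 0.0 0.52
(0.33, -0.2) 90 [-1.09  0.7   1.75  0.36  1.5  -1.27] 0.0 0.73
(0.42, -0.12) 16 [-1.    0.62  2.33  1.7   0.83 -1.33] 0.0 0.15
(0.42, -0.12) -20 [-0.7   0.66  2.47  2.79  0.85 -1.56] 0.0 0.01
(0.42, -0.12) 60 [-0.97  0.65  1.96  0.84  1.17 -1.05] 0.0 0.52
(0.42, -0.12) 90 [-0.85  0.71  1.72  0.53  1.45 -1.12] 0.0 0.76
(0.4, 0.1) 16 [-0.27  0.61  2.48  2.56  0.77 -1.52] 0.053 0.0
(0.4, 0.1) -20 [ 0.03  0.36  2.18 -1.03  0.17  2.88] 0.338 0.0
(0.4, 0.1) 60 [-0.56  0.62  2.29  1.34  0.9  -1.27] 0.0 0.19
(0.4, 0.1) 90 [-0.49  0.64  2.02  0.83  1.15 -1.11] 0.0 0.46
(0.35, 0.25) 16 [ 0.39  0.65  2.44  3.26  0.81 -1.58] 0.0 0.04
(0.35, 0.25) -20 [ 0.47  0.4   2.03 -0.74  0.44  2.88] 0.401 0.0
(0.35, 0.25) 60 [-0.09  0.64  2.41  1.93  0.83 -1.45] 0.0 0.07
(0.35, 0.25) 90 [-0.13  0.62  2.17  1.17  0.96 -1.14] 0.0 0.31
```

View pics/s8c.png

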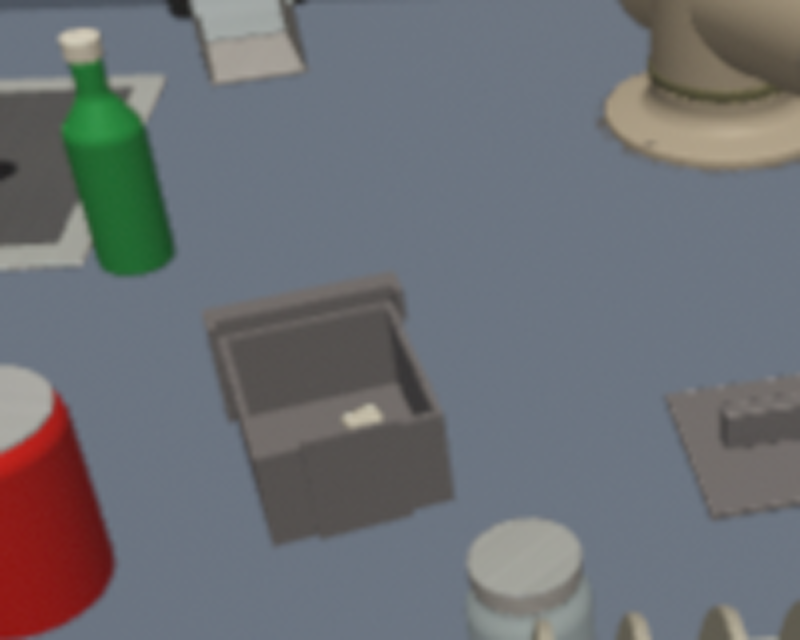

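View pics/t8c.png

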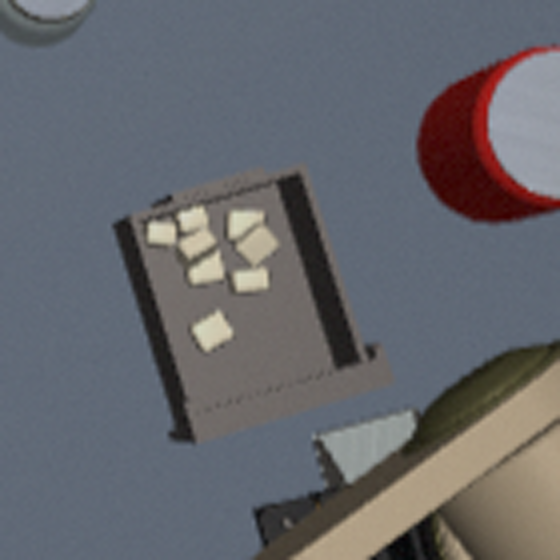

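Run:
```python
from ik import *
q=observe()["joint_positions"]
for a in ((.33,-.08),(.34,-.1),(.36,-.08)):
  for h in (80,90,100):
    hv=np.array([np.cos(np.radians(h)),np.sin(np.radians(h)),0]); 
    for z in (.2,.0417): 
        p=np.array([*a,z])+.0115*hv
        qq,e=solve(p,Rtool(h,LEAN,False),q); print(a,h,z,p.round(3),qq.round(2),round(e,3),np.minimum(qq-LO,HI-qq).min().round(2))
hv=np.array([np.cos(np.radians(90)),1,0])
print(need([.36,-.10,.25],Rtool(90,LEAN,False)))
print(observe()["tcp_pos"])
```

```text
(0.33, -0.08) 80 0.2 [ 0.332 -0.069  0.2  ] [-1.01  0.28  1.9   0.54  1.67 -0.99] 0.0 0.58
(0.33, -0.08) 80 0.0417 [ 0.332 -0.069  0.042] [-1.01  0.63  2.06  0.57  1.23 -1.26] 0.0 0.42
(0.33, -0.08) 90 0.2 [ 0.33  -0.068  0.2  ] [-0.95  0.32  1.84  0.47  1.73 -1.05] 0.0 0.64
(0.33, -0.08) 90 0.0417 [ 0.33  -0.068  0.042] [-0.95  0.64  1.99  0.48  1.3  -1.27] 0.0 0.49
(0.33, -0.08) 100 0.2 [ 0.328 -0.069  0.2  ] [-0.88  0.35  1.78  0.39  1.79 -1.13] 0.0 0.7
(0.33, -0.08) 100 0.0417 [ 0.328 -0.069  0.042] [-0.88  0.66  1.92  0.39  1.37 -1.3 ] 0.0 0.56
(0.34, -0.1) 80 0.2 [ 0.342 -0.089  0.2  ] [-1.02  0.31  1.85  0.54  1.69 -0.98] 0.0 0.63
(0.34, -0.1) 80 0.0417 [ 0.342 -0.089  0.042] [-1.02  0.64  2.    0.56  1.27 -1.23] 0.0 0.48
(0.34, -0.1) 90 0.2 [ 0.34  -0.089  0.2  ] [-0.96  0.35  1.78  0.46  1.76 -1.05] 0.0 0.7
(0.34, -0.1) 90 0.0417 [ 0.34  -0.089  0.042] [-0.96  0.66  1.93  0.47  1.35 -1.26] 0.0 0.55
(0.34, -0.1) 100 0.2 [ 0.338 -0.089  0.2  ] [-0.9   0.38  1.73  0.39  1.82 -1.13] 0.0 0.75
(0.34, -0.1) 100 0.0417 [ 0.338 -0.089  0.042] [-0.9   0.67  1.87  0.38  1.42 -1.29] 0.0 0.61
(0.36, -0.08) 80 0.2 [ 0.362 -0.069  0.2  ] [-0.95  0.31  1.84  0.58  1.66 -0.93] 0.0 0.64
(0.36, -0.08) 80 0.0417 [ 0.362 -0.069  0.042] [-0.95  0.64  2.    0.61  1.25 -1.2 ] 0.0 0.48
(0.36, -0.08) 90 0.2 [ 0.36  -0.068  0.2  ] [-0.89  0.35  1.78  0.51  1.73 -1.  ] 0.0 0.7
(0.36, -0.08) 90 0.0417 [ 0.36  -0.068  0.042] [-0.89  0.66  1.92  0.52  1.34 -1.22] 0.0 0.56
(0.36, -0.08) 100 0.2 [ 0.358 -0.069  0.2  ] [-0.83  0.39  1.71  0.43  1.8  -1.08] 0.0 0.77
(0.36, -0.08) 100 0.0417 [ 0.358 -0.069  0.042] [-0.83  0.68  1.85  0.42  1.41 -1.25] 0.0 0.63
(array([ 2.49149355, -9.73819895,  0.44786816]), array([  5.77216482,   9.40724221, -14.26647949]))
[ 0.36699912 -0.35087406  0.26698879]
```

```bash
python3 -m crank '[{"gripper":0,"linear":[0.2,-0.69,0],"rotation":[0,0,-1]},{"gripper":0,"linear":[0.26,-0.67,0],"rotation":[0,0,-1]},{"gripper":0,"linear":[0.31,-0.65,0],"rotation":[0,0,-1]},{"gripper":0,"linear":[0.37,-0.62,0],"rotation":[0,0,-1]},{"gripper":0,"linear":[0.42,-0.58,0],"rotation":[0,0,-1]},{"gripper":0,"linear":[0.47,-0.55,0],"rotation":[0,0,-1]},{"gripper":0,"linear":[0.51,-0.5,0],"rotation":[0,0,-1]},{"gripper":0,"linear":[0.55,-0.46,0],"rotation":[0,0,-1]},{"gripper":0,"linear":[0.59,-0.41,0],"rotation":[0,0,-1]},{"gripper":0,"linear":[0.62,-0.36,0],"rotation":[0,0,-1]}]'
python3 rec.py
python3 -m crank '[{"gripper":0,"linear":[0.66,-0.3,0],"rotation":[0,0,-1]},{"gripper":0,"linear":[0.68,-0.23,0],"rotation":[0,0,-1]},{"gripper":0,"linear":[0.7,-0.16,0],"rotation":[0,0,-1]},{"gripper":0,"linear":[0.71,-0.1,0],"rotation":[0,0,-1]},{"gripper":0,"linear":[0.72,-0.03,0],"rotation":[0,0,-0.8]},{"gripper":0,"linear":[0,0,0],"rotation":[0,1,0]},{"gripper":0,"linear":[0,0,0],"rotation":[0,1,0]},{"gripper":0,"linear":[0,0,0],"rotation":[0,1,0]},{"gripper":0,"linear":[0,0,0],"rotation":[0,1,0]},{"gripper":0,"linear":[0,0,0],"rotation":[0,1,0]}]'
python3 rec.py
python3 - <<'E'
from ik import *
print(need([.335,-.0685,.20],Rtool(90,LEAN,False)))
E
```

```text
t: 17.83
tcp_pos: [0.3674, -0.1698, 0.2615]
tool_rot: [-3.062, 0.064, 1.156]
contact_force: [0.6, -0.1, -0.9]
gripper_width: 0.65
17.83 [-0.675  0.141  1.572 -0.082  1.49  -0.249] [ 0.3674 -0.1698  0.2615] [-3.062  0.064  1.156] [ 0.6 -0.1 -0.9] 0.6497967603330344
t: 18.67
tcp_pos: [0.3688, -0.0809, 0.2595]
tool_rot: [-3.035, -0.412, 1.525]
contact_force: [-0.1, 0.2, -1.8]
gripper_width: 0.654
18.67 [-0.711  0.172  1.603  0.252  1.709 -0.696] [ 0.3688 -0.0809  0.2595] [-3.035 -0.412  1.525] [-0.1  0.2 -1.8] 0.6540955205464453
(array([-0.55506343, -1.11655203,  2.48606792]), array([-0.88661975,  5.19448534, -0.69935437]))
```

```bash
python3 -m crank '[{"gripper":0,"linear":[0,-0.18,0],"rotation":[-0.15,0.87,-0.12]},{"gripper":0,"linear":[0,-0.18,0],"rotation":[-0.15,0.87,-0.12]},{"gripper":0,"linear":[0,-0.18,0],"rotation":[-0.15,0.87,-0.12]},{"gripper":0,"linear":[0,-0.18,0],"rotation":[-0.15,0.87,-0.12]},{"gripper":0,"linear":[0,-0.18,0],"rotation":[-0.15,0.87,-0.12]},{"gripper":0,"linear":[0,-0.18,0],"rotation":[-0.15,0.87,-0.12]},{"gripper":0,"linear":[0,0,0],"rotation":[0,0,0]}]'
python3 rec.py
python3 - <<'E'
from ik import *
print(need([.335,-.0685,.06],Rtool(90,LEAN,False)))
snap("wrist","w9"); s=snap("scene","s9"); crop(s,"s9c",230,80,430,240,4)
E
```

```text
t: 19.25
tcp_pos: [0.3412, -0.0815, 0.2597]
tool_rot: [-3.141, -0.872, 1.569]
contact_force: [0.8, 0.0, -1.1]
gripper_width: 0.656
19.25 [-0.947  0.256  1.707  0.493  1.906 -0.961] [ 0.3412 -0.0815  0.2597] [-3.141 -0.872  1.569] [ 0.8  0.  -1.1] 0.6556033363247743
(array([-5.78243949, -0.24362428,  5.53755134]), array([ 0.002566  , -0.05041621, -0.01013536]))
```

View pics/w9.png

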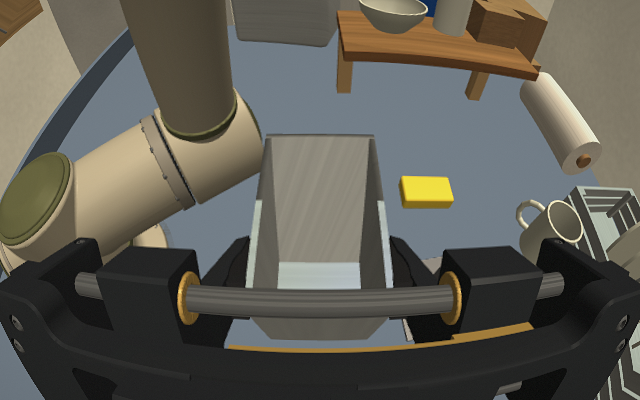

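View pics/s9c.png

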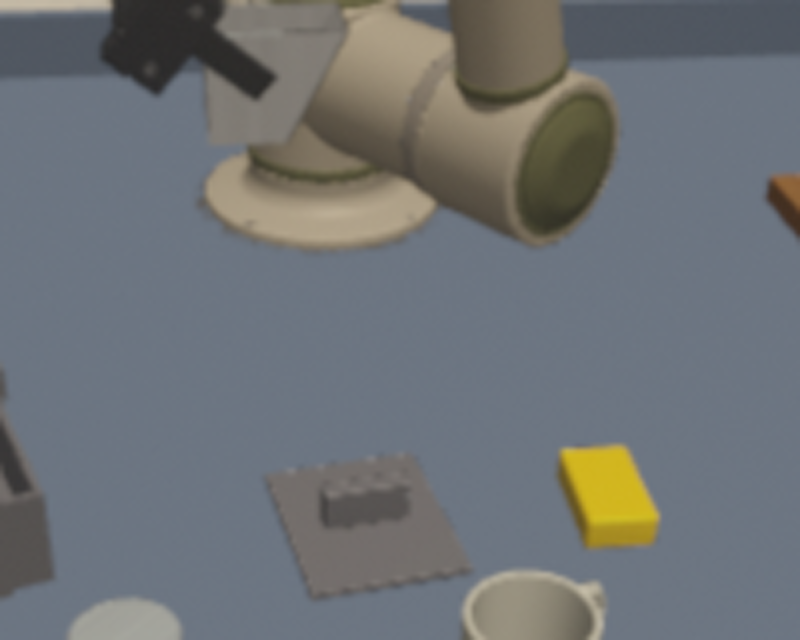

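```bash
python3 -m crank '[{"gripper":0,"linear":[-0.58,-0.02,0.55],"rotation":[0,0,0]},{"gripper":0,"linear":[-0.58,-0.02,0.55],"rotation":[0,0,0]},{"gripper":0,"linear":[-0.58,-0.02,0.55],"rotation":[0,0,0]},{"gripper":0,"linear":[-0.58,-0.02,0.55],"rotation":[0,0,0]},{"gripper":0,"linear":[-0.58,-0.02,0.55],"rotation":[0,0,0]},{"gripper":0,"linear":[-0.58,-0.02,0.55],"rotation":[0,0,0]},{"gripper":0,"linear":[-0.58,-0.02,0.55],"rotation":[0,0,0]},{"gripper":0,"linear":[-0.58,-0.02,0.55],"rotation":[0,0,0]},{"gripper":0,"linear":[-0.58,-0.02,0.55],"rotation":[0,0,0]},{"gripper":0,"linear":[0,0,0],"rotation":[0,-0.05,0]}]'
python3 rec.py
python3 - <<'E'
from ik import *
print(need([.335,-.0685,.0417],Rtool(90,LEAN,False)))
E
```

```text
t: 20.18
tcp_pos: [0.3381, -0.0705, 0.0795]
tool_rot: [3.14, -0.863, 1.574]
contact_force: [-0.0, 1.0, -0.8]
gripper_width: 0.656
20.18 [-0.935  0.559  1.947  0.474  1.41  -1.207] [ 0.3381 -0.0705  0.0795] [ 3.14  -0.863  1.574] [-0.   1.  -0.8] 0.6563935370846908
(array([-1.09853354, -0.12393432,  1.0436109 ]), array([-0.00620089,  0.05402781,  0.02510851]))
```

```bash
python3 -m crank '[{"gripper":0,"linear":[-0.25,0,0.24],"rotation":[0,0.05,0]},{"gripper":0,"linear":[-0.25,0,0.24],"rotation":[0,0,0]},{"gripper":0,"linear":[-0.25,0,0.24],"rotation":[0,0,0]},{"gripper":0,"linear":[-0.25,0,0.24],"rotation":[0,0,0]},{"gripper":0,"linear":[0,0,0],"rotation":[0,0,0]}]'
python3 rec.py
python3 -m crank '[{"gripper":0,"linear":[-0.04,0,0.04],"rotation":[0,0,0]},{"gripper":0,"linear":[-0.03,0,0.03],"rotation":[0,0,0]},{"gripper":0,"linear":[0,0,0],"rotation":[0,0,0]}]'
python3 rec.py
```

```text
t: 20.6
tcp_pos: [0.3383, -0.0688, 0.0457]
tool_rot: [3.136, -0.868, 1.574]
contact_force: [0.2, 0.2, -1.3]
gripper_width: 0.658
20.6 [-0.935  0.637  1.971  0.489  1.323 -1.257] [ 0.3383 -0.0688  0.0457] [ 3.136 -0.868  1.574] [ 0.2  0.2 -1.3] 0.6583767979257026
t: 20.85
tcp_pos: [0.3384, -0.0688, 0.0442]
tool_rot: [3.134, -0.867, 1.575]
contact_force: [-0.1, 0.0, -2.3]
gripper_width: 0.651
20.85 [-0.935  0.64   1.972  0.49   1.318 -1.26 ] [ 0.3384 -0.0688  0.0442] [ 3.134 -0.867  1.575] [-0.1  0.  -2.3] 0.6510213033923402
```

```bash
python3 -m crank '[{"gripper":0,"linear":[-0.05,0,0.05],"rotation":[0,0,0]},{"gripper":0,"linear":[-0.03,0,0.03],"rotation":[0,0,0]},{"gripper":0,"linear":[0,0,0],"rotation":[0,0,0]}]'
python3 rec.py
```

```text
t: 21.1
tcp_pos: [0.3385, -0.0685, 0.0416]
tool_rot: [3.134, -0.868, 1.575]
contact_force: [0.2, -1.0, 3.6]
gripper_width: 0.652
21.1 [-0.935  0.647  1.974  0.492  1.312 -1.264] [ 0.3385 -0.0685  0.0416] [ 3.134 -0.868  1.575] [ 0.2 -1.   3.6] 0.6522487128201916
```

Contact (3.6 N). Release and withdraw along the tool axis.

```bash
python3 -m crank '[{"gripper":0.75,"linear":[0,0,0],"rotation":[0,0,0]},{"gripper":0.85,"linear":[0,0,0],"rotation":[0,0,0]},{"gripper":1,"linear":[0,0,0],"rotation":[0,0,0]},{"gripper":1,"linear":[0,0,0],"rotation":[0,0,0]},{"gripper":1,"linear":[0,0,-0.5],"rotation":[0,0,0]},{"gripper":1,"linear":[0,0,-0.8],"rotation":[0,0,0]},{"gripper":1,"linear":[0,0,-1],"rotation":[0,0,0]},{"gripper":1,"linear":[0,0,-1],"rotation":[0,0,0]},{"gripper":1,"linear":[0,0,-1],"rotation":[0,0,0]},{"gripper":1,"linear":[0,0,-1],"rotation":[0,0,0]}]'
python3 rec.py
python3 - <<'E'
from ik import *
snap("wrist","w10"); s=snap("scene","s10"); crop(s,"s10c",230,80,430,240,4)
LID=np.array([.5151,-.0285]); print(need([*LID,.15],Rtool(98.07,0,False)))
for h in (98.07,8.07+270): 
    q,e=solve(np.array([*LID,.15]),Rtool(h,0,False),observe()["joint_positions"]); print(q.round(2),e)
E
```

```text
t: 21.93
tcp_pos: [0.3377, -0.1702, 0.128]
tool_rot: [3.135, -0.867, 1.575]
contact_force: [0.9, -0.2, -0.1]
gripper_width: 0.999
21.93 [-1.06   0.535  1.724  0.387  1.673 -1.184] [ 0.3377 -0.1702  0.128 ] [ 3.135 -0.867  1.575] [ 0.9 -0.2 -0.1] 0.999435397869185
(array([4.37715368, 7.05556912, 3.83424591]), array([ 0.78509655, -9.86001743, -1.50634623]))
[-0.28  0.41  1.53 -0.    1.2  -0.42] 3.802513859341161e-13
[-0.28  0.41  1.53  0.    1.2   2.72] 3.3086210533962564e-09
```

View pics/w10.png

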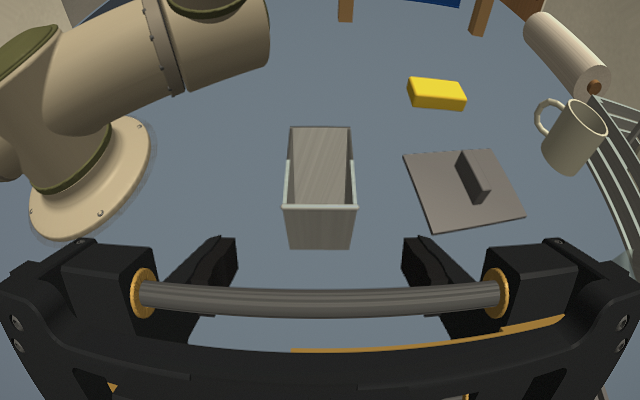

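View pics/s10c.png

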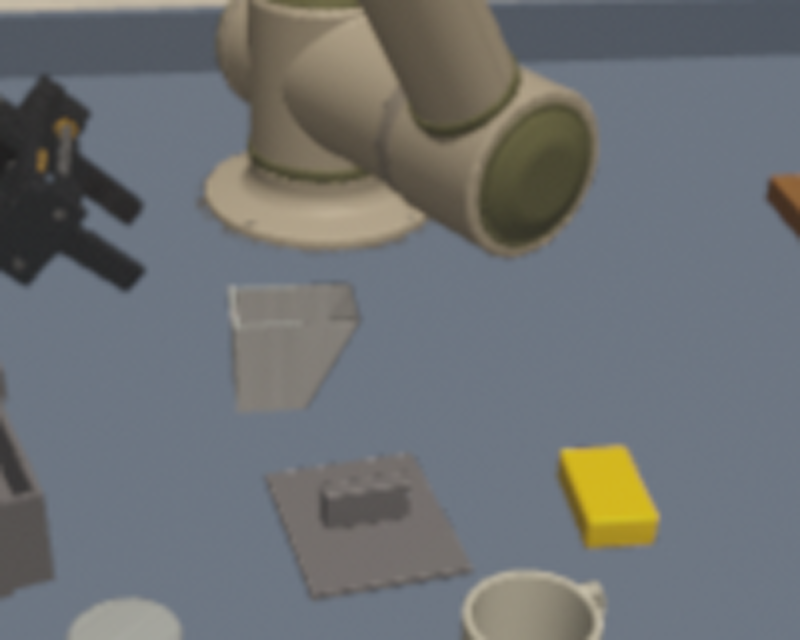

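```bash
python3 -m crank '[{"gripper":1,"linear":[0.77,0.3,-0.65],"rotation":[0,0,0]},{"gripper":1,"linear":[0.77,0.5,-0.65],"rotation":[0,0,0]},{"gripper":1,"linear":[0.77,0.6,-0.65],"rotation":[0,0,0]},{"gripper":1,"linear":[0.77,0.7,-0.65],"rotation":[0,-0.5,0]},{"gripper":1,"linear":[0.3,0.8,0],"rotation":[0.1,-1,-0.2]},{"gripper":1,"linear":[0.3,0.8,0],"rotation":[0.1,-1,-0.2]},{"gripper":1,"linear":[0.3,0.8,0],"rotation":[0.1,-1,-0.2]},{"gripper":1,"linear":[0.3,0.8,0],"rotation":[0.1,-1,-0.2]},{"gripper":1,"linear":[0.3,0.8,0],"rotation":[0.1,-1,-0.2]},{"gripper":1,"linear":[0.3,0.8,0],"rotation":[0.1,-1,-0.2]}]'
python3 rec.py
python3 - <<'E'
from ik import *
LID=np.array([.5151,-.0285]); print(need([*LID,.20],Rtool(98.07,0,False)))
E
```

```text
t: 22.87
tcp_pos: [0.5083, -0.1259, 0.2544]
tool_rot: [3.125, -0.295, 1.691]
contact_force: [0.0, -0.5, 0.4]
gripper_width: 1.0
22.87 [-0.585  0.377  1.288  0.235  1.655 -0.704] [ 0.5083 -0.1259  0.2544] [ 3.125 -0.295  1.691] [ 0.  -0.5  0.4] 1.000393030852568
(array([3.03659222, 0.68509367, 3.20957372]), array([ 0.22158337, -3.37799228, -0.26057947]))
```

```bash
python3 -m crank '[{"gripper":1,"linear":[0.8,0.17,0.5],"rotation":[0.05,-0.85,-0.06]},{"gripper":1,"linear":[0.8,0.17,0.5],"rotation":[0.05,-0.85,-0.06]},{"gripper":1,"linear":[0.8,0.17,0.5],"rotation":[0.05,-0.85,-0.06]},{"gripper":1,"linear":[0.8,0.17,0.5],"rotation":[0.05,-0.83,-0.06]},{"gripper":1,"linear":[0,0,0],"rotation":[0,0,0]}]'
python3 rec.py
python3 - <<'E'
from ik import *
L=np.array([.5151,-.0285]); print(need([*L,.10],Rtool(98.07,0,False)))
p=snap("wrist","w11"); T=p["T"]; c=p["color"].copy(); a=np.radians(8.07)
for P in [(67.5,55,6),(67.5,-55,6),(-67.5,-55,6),(-67.5,55,6),(7,30,36),(7,-30,36),(-7,-30,36),(-7,30,36)]:
    P=np.array(P)/1e3; X=np.array([L[0]+np.cos(a)*P[0]-np.sin(a)*P[1],L[1]+np.sin(a)*P[0]+np.cos(a)*P[1],P[2]])
    u=proj(p,X,T)[0]; print(u.round(1)); cv2.circle(c,tuple(int(v) for v in u),3,(255,0,0),1)
cv2.imwrite("pics/w11b.png",c[:,:,::-1])
E
```

```text
t: 23.28
tcp_pos: [0.5122, -0.0326, 0.2184]
tool_rot: [-3.139, -0.003, 1.715]
contact_force: [0.1, 0.8, -0.1]
gripper_width: 1.005
23.28 [-0.295  0.334  1.431  0.002  1.38  -0.44 ] [ 0.5122 -0.0326  0.2184] [-3.139e+00 -3.000e-03  1.715e+00] [ 0.1  0.8 -0.1] 1.004611739644577
(array([0.13065825, 0.15092904, 4.73593969]), array([-0.02966484, -0.03720244,  0.04244252]))
[380.9 127.9]
[376.9 218. ]
[267.6 217.6]
[264.7 127.3]
[329.6 151.1]
[329.  205.3]
[316.4 205.2]
[316.5 151. ]
```

View pics/w11b.png

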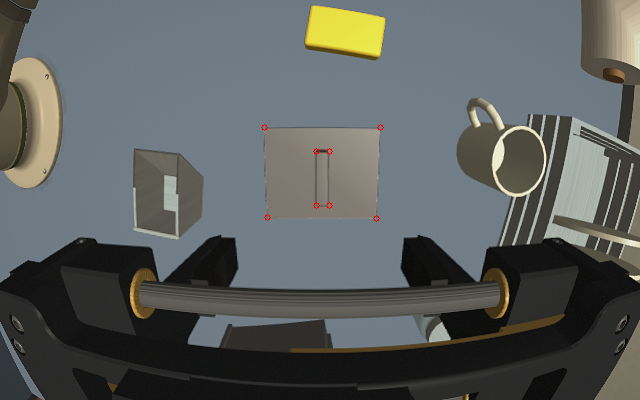

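```bash
python3 -m crank '[{"gripper":1,"linear":[0.06,0.08,0.9],"rotation":[0,-0.04,0.04]},{"gripper":1,"linear":[0.06,0.08,0.9],"rotation":[-0.03,0,0]},{"gripper":1,"linear":[0,0,1],"rotation":[0,0,0]},{"gripper":1,"linear":[0,0,1],"rotation":[0,0,0]},{"gripper":1,"linear":[0,0,1],"rotation":[0,0,0]},{"gripper":1,"linear":[0,0,1],"rotation":[0,0,0]},{"gripper":1,"linear":[0,0,0.9],"rotation":[0,0,0]},{"gripper":1,"linear":[0,0,0.7],"rotation":[0,0,0]},{"gripper":1,"linear":[0,0,0],"rotation":[0,0,0]}]'
python3 rec.py
python3 - <<'E'
from ik import *
L=np.array([.5151,-.0285]); print(need([*L,.012],Rtool(98.07,0,False)))
E
```

```text
t: 24.08
tcp_pos: [0.5163, -0.0348, 0.0327]
tool_rot: [-3.14, -0.003, 1.703]
contact_force: [-0.8, 0.3, -0.3]
gripper_width: 0.999
24.08 [-0.297  0.576  1.661  0.003  0.908 -0.432] [ 0.5163 -0.0348  0.0327] [-3.140e+00 -3.000e-03  1.703e+00] [-0.8  0.3 -0.3] 0.9989123119836721
(array([ 0.25261761, -0.01192708,  0.83037957]), array([-0.02180526, -0.03532667, -0.09363059]))
```

```bash
python3 -m crank '[{"gripper":1,"linear":[0.12,0,0.3],"rotation":[0,0,-0.05]},{"gripper":1,"linear":[0.13,0,0.3],"rotation":[0,-0.03,0]},{"gripper":1,"linear":[0,0,0.2],"rotation":[0,0,0]},{"gripper":1,"linear":[0,0,0],"rotation":[0,0,0]},{"gripper":0.5,"linear":[0,0,0],"rotation":[0,0,0]},{"gripper":0.3,"linear":[0,0,0],"rotation":[0,0,0]},{"gripper":0.1,"linear":[0,0,0],"rotation":[0,0,0]},{"gripper":0,"linear":[0,0,0],"rotation":[0,0,0]},{"gripper":0,"linear":[0,0,0],"rotation":[0,0,0]},{"gripper":0,"linear":[0,0,0],"rotation":[0,0,0]}]' 45
python3 rec.py
python3 -m crank '[{"gripper":0,"linear":[0,0,0],"rotation":[0,0,0]},{"gripper":0,"linear":[0,0,0],"rotation":[0,0,0]},{"gripper":0,"linear":[0,0,0],"rotation":[0,0,0]}]'
python3 rec.py
```

```text
t: 24.92
tcp_pos: [0.5176, -0.0284, 0.0163]
tool_rot: [3.137, 0.003, 1.709]
contact_force: [0.1, 0.2, 1.2]
gripper_width: 0.569
24.92 [-2.830e-01  6.020e-01  1.677e+00 -1.000e-03  8.570e-01 -4.200e-01] [ 0.5176 -0.0284  0.0163] [3.137e+00 3.000e-03 1.709e+00] [0.1 0.2 1.2] 0.5688363493281627
t: 25.17
tcp_pos: [0.5175, -0.0283, 0.0161]
tool_rot: [3.137, 0.003, 1.709]
contact_force: [0.0, 0.1, -0.5]
gripper_width: 0.341
25.17 [-2.830e-01  6.020e-01  1.677e+00 -1.000e-03  8.570e-01 -4.200e-01] [ 0.5175 -0.0283  0.0161] [3.137e+00 3.000e-03 1.709e+00] [ 0.   0.1 -0.5] 0.3405578441934127
```

```bash
python3 -m crank '[{"gripper":0.4,"linear":[0,0,0.18],"rotation":[0,0,0]},{"gripper":0.3,"linear":[0,0,0],"rotation":[0,0,0]},{"gripper":0,"linear":[0,0,0],"rotation":[0,0,0]},{"gripper":0,"linear":[0,0,0],"rotation":[0,0,0]},{"gripper":0,"linear":[0,0,0],"rotation":[0,0,0]},{"gripper":0,"linear":[0,0,0],"rotation":[0,0,0]},{"gripper":0,"linear":[0,0,0],"rotation":[0,0,0]}]'
python3 rec.py
```

```text
t: 25.75
tcp_pos: [0.5175, -0.0284, 0.0116]
tool_rot: [3.137, 0.003, 1.709]
contact_force: [-0.1, 0.1, -0.5]
gripper_width: 0.158
25.75 [-2.830e-01  6.100e-01  1.681e+00 -1.000e-03  8.460e-01 -4.200e-01] [ 0.5175 -0.0284  0.0116] [3.137e+00 3.000e-03 1.709e+00] [-0.1  0.1 -0.5] 0.1576546561456748
```

```bash
python3 -m crank '[{"gripper":0,"linear":[0,0,-0.5],"rotation":[0,0,0]},{"gripper":0,"linear":[0,0,-0.8],"rotation":[0,0,0]},{"gripper":0,"linear":[0,0,-1],"rotation":[0,0,0]},{"gripper":0,"linear":[0,0,-1],"rotation":[0,0,0]},{"gripper":0,"linear":[0,0,-1],"rotation":[0,0,0]},{"gripper":0,"linear":[0,0,-1],"rotation":[0,0,0]},{"gripper":0,"linear":[0,0,-1],"rotation":[0,0,0]},{"gripper":0,"linear":[-0.5,0,-1],"rotation":[0,0,0]},{"gripper":0,"linear":[-0.8,0,-1],"rotation":[0,0,0]},{"gripper":0,"linear":[-1,0,-1],"rotation":[0,0,0]}]'
python3 rec.py
python3 -m crank '[{"gripper":0,"linear":[-1,-0.1,-0.2],"rotation":[0,0,0]},{"gripper":0,"linear":[-1,-0.1,0],"rotation":[0,0,-0.2]},{"gripper":0,"linear":[-1,-0.1,0],"rotation":[0,0,-0.2]},{"gripper":0,"linear":[-1,-0.1,0],"rotation":[0,0,-0.2]},{"gripper":0,"linear":[-1,-0.1,0],"rotation":[0,0,-0.2]},{"gripper":0,"linear":[-1,-0.1,0],"rotation":[0,0,-0.2]},{"gripper":0,"linear":[-1,-0.1,0],"rotation":[0,0,-0.2]},{"gripper":0,"linear":[-1,-0.1,0],"rotation":[0,0,-0.2]},{"gripper":0,"linear":[-1,-0.1,0],"rotation":[0,0,-0.2]},{"gripper":0,"linear":[-1,-0.1,0],"rotation":[0,0,0]}]'
python3 rec.py
python3 -m crank '[{"gripper":0,"linear":[-1,0,0],"rotation":[0,0,0]},{"gripper":0,"linear":[-1,0,0],"rotation":[0,0,0]},{"gripper":0,"linear":[-0.8,0,0],"rotation":[0,0,0]},{"gripper":0,"linear":[-0.3,0,0],"rotation":[0,0,0]},{"gripper":0,"linear":[0,0,0],"rotation":[0,0,0]}]'
python3 rec.py
python3 - <<'E'
from ik import *
p=snap("wrist","w12")
snap("top","t12")
E
```

```text
t: 26.58
tcp_pos: [0.524, -0.0844, 0.2457]
tool_rot: [3.137, 0.003, 1.711]
contact_force: [1.0, -0.3, -1.5]
gripper_width: 0.155
26.58 [-0.383  0.34   1.341 -0.     1.456 -0.523] [ 0.524  -0.0844  0.2457] [3.137e+00 3.000e-03 1.711e+00] [ 1.  -0.3 -1.5] 0.15472378686208654
t: 27.42
tcp_pos: [0.5496, -0.3356, 0.2498]
tool_rot: [3.138, 0.003, 1.85]
contact_force: [0.6, 0.1, -0.8]
gripper_width: 0.157
27.42 [-7.320e-01  5.430e-01  9.910e-01  1.000e-03  1.603e+00 -1.011e+00] [ 0.5496 -0.3356  0.2498] [3.138e+00 3.000e-03 1.850e+00] [ 0.6  0.1 -0.8] 0.15708917224306312
t: 27.83
tcp_pos: [0.5709, -0.4101, 0.2491]
tool_rot: [3.139, 0.002, 1.847]
contact_force: [0.5, 0.7, -1.2]
gripper_width: 0.153
27.83 [-7.910e-01  6.630e-01  7.720e-01  1.000e-03  1.703e+00 -1.068e+00] [ 0.5709 -0.4101  0.2491] [3.139e+00 2.000e-03 1.847e+00] [ 0.5  0.7 -1.2] 0.15339734418503323
```

View pics/w12.png

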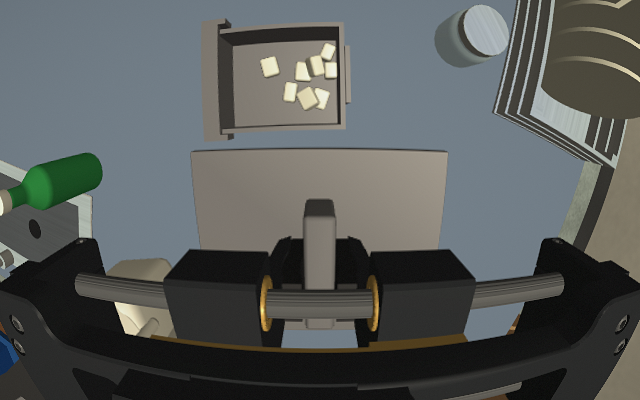

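Run:
```python
from ik import *
p=load("w12"); crop(p,"w12c",190,0,370,160,4)
crop(p,"w12l",170,130,470,220,2.6)
T=p["T"]
for z in (.0056,.0116):
  for y in (-.0675,.0675): print(z,proj(p,(T@[.055,y,z,1])[:3],T))
for P in [(70,-58,70),(70,58,70),(-58,58,90),(-58,-58,90),(-76,63,90),(-76,-63,90),(65,-53,70),(65,53,70),(70,30,77),(70,-30,77)]: print(P,(proj(p,boxw(np.array(P)/1e3),T)[0]-[190,0])*4)
```

```text
0.0056 [[189.5022587  150.39977367]]
0.0056 [[448.9372422  150.37542953]]
0.0116 [[193.84116254 149.07632398]]
0.0116 [[444.59666829 149.05259298]]
(70, -58, 70) [622.93600561 516.41637557]
(70, 58, 70) [621.30715667  87.22406221]
(-58, 58, 90) [117.27342712  88.19787483]
(-58, -58, 90) [120.04326422 531.15587162]
(-76, 63, 90) [52.18303718 79.4557711 ]
(-76, -63, 90) [ 55.68189133 554.23242161]
(65, -53, 70) [603.92023801 497.26648093]
(65, 53, 70) [602.37821098 104.16179642]
(70, 30, 77) [624.84684211 180.68180245]
(70, -30, 77) [625.77234955 408.92289227]
```

View pics/w12c.png

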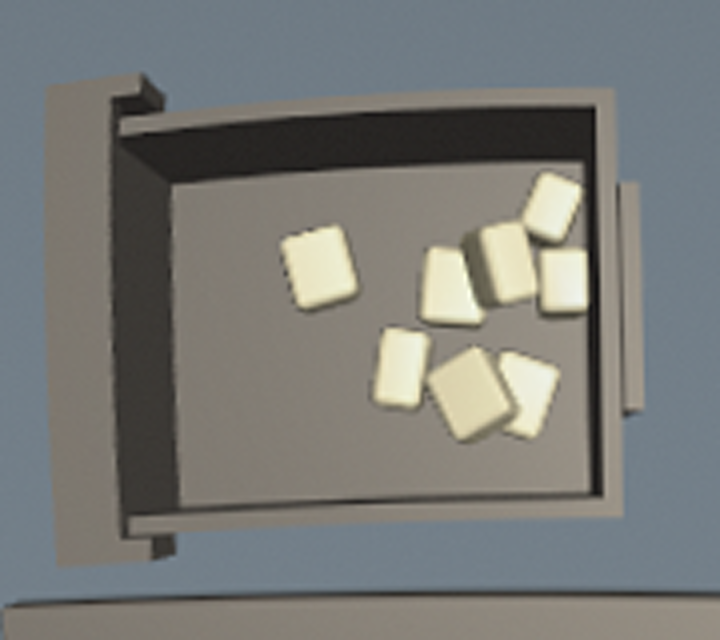

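View pics/w12l.png

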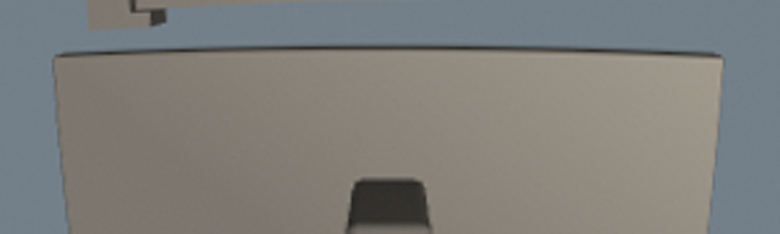

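Run:
```python
from ik import *
p=load("w12"); T=p["T"]
up=lambda X:(np.array(X)+.5)/4-.5+np.array([190,0])
obs=[((70,-58,70),(623,516)),((70,58,70),(614,88)),((65,-53,70),(603,496)),((65,53,70),(597,106)),((70,30,77),(620,183)),((70,-30,77),(626,413)),((65,-53,5),(588,493)),((65,53,5),(583,163))]
def f(q):
    c,s=np.cos(q[2]),np.sin(q[2]); o=[]
    for P,uv in obs:
        P=np.array(P)/1e3; o.append(proj(p,[q[0]+c*P[0]-s*P[1],q[1]+s*P[0]+c*P[1],P[2]],T)[0]-up(uv))
    return np.concatenate(o)
r=least_squares(f,[*BOX,BYAW],loss='soft_l1'); print(r.x,np.degrees(r.x[2])); print(f(r.x).reshape(-1,2).round(1).tolist())
# lip edge lines
q=r.x
for P in [(-58,0,90),(-76,0,90),(-58,40,90),(-58,-40,90)]:
    c,s=np.cos(q[2]),np.sin(q[2]);P=np.array(P)/1e3; print((proj(p,[q[0]+c*P[0]-s*P[1],q[1]+s*P[0]+c*P[1],P[2]],T)[0]-[190,0]+.5)*4)
```

```text
[ 0.49841175 -0.31304251  0.29460939] 16.879874549744773
[[-0.0, 0.4], [0.3, 0.1], [0.2, 0.7], [-0.2, -0.1], [-0.0, -0.3], [-0.4, -0.7], [0.2, -0.0], [0.0, -0.1]]
[111.99989547 313.83602675]
[ 46.06495085 321.40712934]
[110.85430404 162.80179264]
[117.26366048 469.66487806]
```

```bash
cat >> ik.py <<'E'
BOX=np.array([.4986,-.3127]); BYAW=.2925
def lidpose(tau,xb,zb,yb=0.):
    t=np.radians(tau); bx=np.array([np.cos(BYAW),np.sin(BYAW),0]); by=np.array([-bx[1],bx[0],0]); z=np.array([0,0,1.])
    u=np.cos(t)*bx+np.sin(t)*z; n=-np.sin(t)*bx+np.cos(t)*z
    o=boxw([xb,yb,zb])+.0675*u
    return o+.0116*n+.0004*by, R.from_matrix(np.stack([np.cross(u,-n),u,-n],1))
def lidnow():
    """lid -x bottom corner in box frame, tilt, yaw err from measured TCP"""
    T=toolT(); u=T[:3,1]; n=-T[:3,2]; by=np.array([-np.sin(BYAW),np.cos(BYAW),0]); o=T[:3,3]-.0116*n-.0004*by
    c=o-.0675*u; d=c-[*BOX,0]; cc,s=np.cos(BYAW),np.sin(BYAW)
    return dict(xb=1e3*(cc*d[0]+s*d[1]),y=1e3*(-s*d[0]+cc*d[1]),zb=1e3*c[2],tau=np.degrees(np.arcsin(u[2])),yawerr=np.degrees(np.arctan2(u[1],u[0])-BYAW),roll=np.degrees(np.arcsin(T[2,0])))
E
python3 - <<'E'
from ik import *
print(lidnow())
p,Rg=lidpose(10,-.045,.11); print(p,need(p,Rg)); print(solve(p,Rg,observe()["joint_positions"])[0].round(2))
E
```

```text
{'xb': np.float64(-25.667935207171848), 'y': np.float64(-111.6956968733884), 'zb': np.float64(238.26570712200626), 'tau': np.float64(0.20787897475758402), 'yawerr': np.float64(-0.8170422631327519), 'roll': np.float64(-0.16344031450274216)}
[ 0.51711831 -0.3067057   0.13314502] (array([ 4.50510827, -0.97403463,  4.66228308]), array([-1.95862268,  0.0471631 , -0.16016547]))
[-0.8   0.52  1.4   0.17  1.15 -1.15]
```

```bash
python3 -m crank '[{"gripper":0,"linear":[0.8,-0.1,0],"rotation":[-0.3,0,-0.03]},{"gripper":0,"linear":[0.9,-0.2,0],"rotation":[-0.4,0.01,-0.03]},{"gripper":0,"linear":[1,-0.2,0.1],"rotation":[-0.4,0.01,-0.03]},{"gripper":0,"linear":[1,-0.2,0.3],"rotation":[-0.4,0.01,-0.03]},{"gripper":0,"linear":[0.6,-0.2,0.6],"rotation":[-0.4,0.01,-0.03]},{"gripper":0,"linear":[0.2,-0.1,0.8],"rotation":[-0.06,0,0]},{"gripper":0,"linear":[0,-0.1,0.8],"rotation":[0,0,0]},{"gripper":0,"linear":[0,0,0.5],"rotation":[0,0,0]},{"gripper":0,"linear":[0,0,0.4],"rotation":[0,0,0]},{"gripper":0,"linear":[0,0,0],"rotation":[0,0,0]}]'
python3 rec.py
python3 - <<'E'
from ik import *
print(lidnow())
p,Rg=lidpose(10,-.045,.09); print(p,need(p,Rg));p,Rg=lidpose(10,-.045,.0725); print(p,need(p,Rg))
E
```

```text
t: 28.77
tcp_pos: [0.5261, -0.3032, 0.1598]
tool_rot: [2.968, -0.001, 1.863]
contact_force: [0.8, 0.4, -1.8]
gripper_width: 0.157
28.77 [-0.782  0.5    1.349  0.163  1.215 -1.125] [ 0.5261 -0.3032  0.1598] [ 2.968e+00 -1.000e-03  1.863e+00] [ 0.8  0.4 -1.8] 0.15734086793536514
{'xb': np.float64(-35.43363995626231), 'y': np.float64(0.8252755830336929), 'zb': np.float64(136.69868423747235), 'tau': np.float64(9.939239530313973), 'yawerr': np.float64(-0.017355624625814654), 'roll': np.float64(0.0686648088366647)}
[ 0.51711831 -0.3067057   0.11314502] (array([-0.03393609, -0.69980977,  1.7709628 ]), array([-0.01215001, -0.01334127, -0.0034261 ]))
[ 0.51711831 -0.3067057   0.09564502] (array([-0.03477499, -0.82063237,  2.46045624]), array([-0.01215001, -0.01334127, -0.0034261 ]))
```

```bash
python3 -m crank '[{"gripper":0,"linear":[-0.02,-0.2,0.45],"rotation":[0,0,0]},{"gripper":0,"linear":[-0.01,-0.2,0.45],"rotation":[0,0,0]},{"gripper":0,"linear":[0,-0.2,0.45],"rotation":[0,0,0]},{"gripper":0,"linear":[0,-0.1,0.42],"rotation":[0,0,0]},{"gripper":0,"linear":[0,0,0],"rotation":[0,0,0]}]'
python3 rec.py
python3 - <<'E'
from ik import *
print(lidnow())
p,Rg=lidpose(10,-.045,.0725); print(p,need(p,Rg))
s=snap("scene","s13"); crop(s,"s13c",160,130,270,240,6); s=snap("wrist","w13");s=snap("top","t13"); crop(s,"t13c",380,170,480,270,6)
E
```

```text
t: 29.18
tcp_pos: [0.5171, -0.3076, 0.1137]
tool_rot: [2.968, -0.001, 1.862]
contact_force: [0.4, 0.1, -2.2]
gripper_width: 0.155
29.18 [-0.799  0.542  1.424  0.173  1.101 -1.163] [ 0.5171 -0.3076  0.1137] [ 2.968e+00 -1.000e-03  1.862e+00] [ 0.4  0.1 -2.2] 0.15502432409161257
{'xb': np.float64(-45.33872881082855), 'y': np.float64(-0.770873309420099), 'zb': np.float64(90.55643772475372), 'tau': np.float64(9.958169944793493), 'yawerr': np.float64(-0.06308218623169988), 'roll': np.float64(0.03162710998172928)}
[ 0.51711831 -0.3067057   0.09564502] (array([ 0.03354979, -0.11192881,  0.71176084]), array([-0.00836253, -0.00423589, -0.01242791]))
```

View pics/s13c.png

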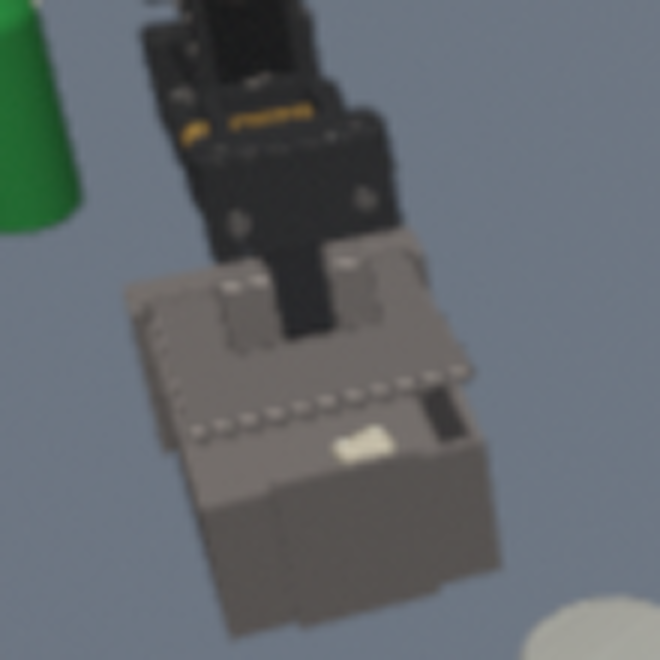

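View pics/w13.png

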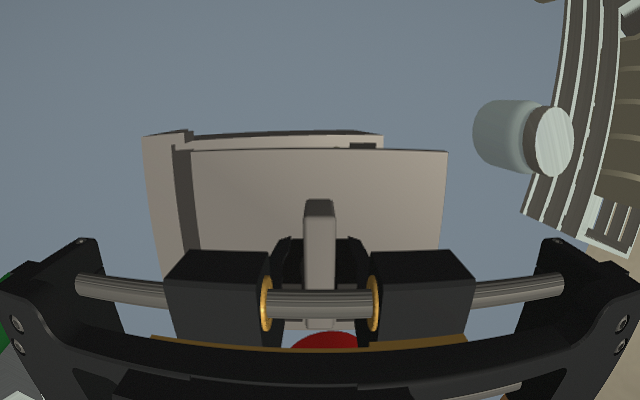

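View pics/t13c.png

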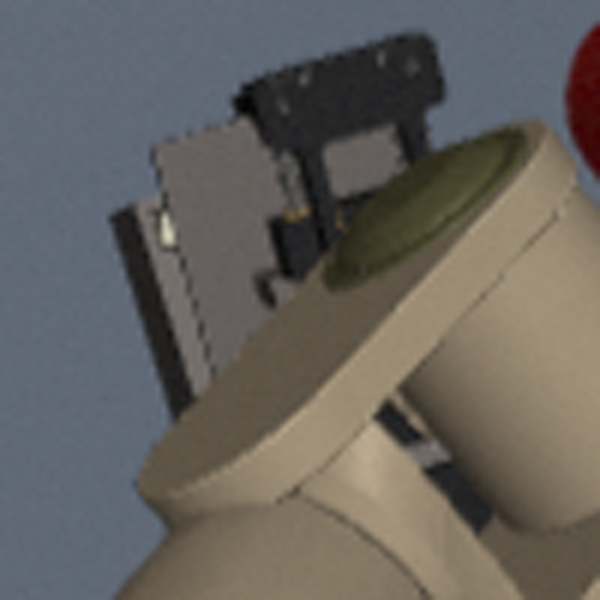

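Run:
```python
from ik import *
p=load("w13"); T=p["T"]; crop(p,"w13c",130,120,330,270,4)
for P in [(0,58,70),(40,58,70),(70,58,70),(-50,58,90),(-58,40,90),(-58,58,90),(-76,58,90)]: print(P,((proj(p,boxw(np.array(P)/1e3),T)[0]-[130,120])*4).round(0))
```

```text
(0, 58, 70) [578.  61.]
(40, 58, 70) [836.  57.]
(70, 58, 70) [1016.   59.]
(-50, 58, 90) [221.  89.]
(-58, 40, 90) [177. 222.]
(-58, 58, 90) [166.  94.]
(-76, 58, 90) [ 49. 104.]
```

View pics/w13c.png

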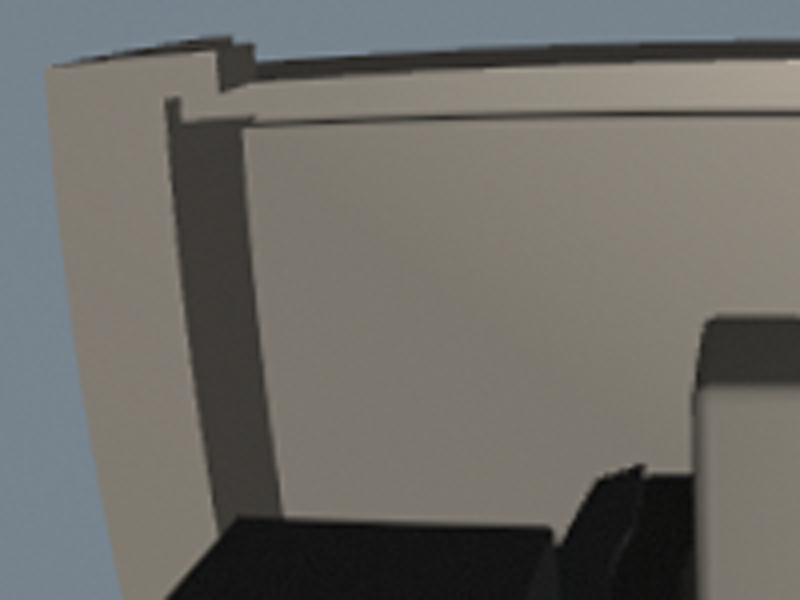

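```bash
python3 -m crank '[{"gripper":0,"linear":[0.03,-0.04,0.25],"rotation":[0,0,0]},{"gripper":0,"linear":[0,-0.04,0.25],"rotation":[0,0,0]},{"gripper":0,"linear":[0,-0.03,0.21],"rotation":[0,0,0]},{"gripper":0,"linear":[0,0,0],"rotation":[0,0,0]}]'
python3 rec.py
python3 - <<'E'
from ik import *
print(lidnow()); p,Rg=lidpose(10,-.0675,.0725); print(need(p,Rg))
E
```

```text
t: 29.67
tcp_pos: [0.5174, -0.3071, 0.0952]
tool_rot: [2.968, -0.001, 1.862]
contact_force: [-0.3, 1.0, -1.8]
gripper_width: 0.155
29.67 [-0.798  0.565  1.445  0.177  1.058 -1.17 ] [ 0.5174 -0.3071  0.0952] [ 2.968e+00 -1.000e-03  1.862e+00] [-0.3  1.  -1.8] 0.1553474965218797
{'xb': np.float64(-44.885258742652276), 'y': np.float64(-0.35313102588252143), 'zb': np.float64(72.13638302514441), 'tau': np.float64(9.956632101238215), 'yawerr': np.float64(-0.07045541573082491), 'roll': np.float64(0.033083558150376335)}
(array([ 0.0165568 , -0.88882106, -0.17276878]), array([-0.00866951, -0.00427625, -0.01388048]))
```

```bash
python3 -m crank '[{"gripper":0,"linear":[0.02,-0.2,-0.04],"rotation":[0,0,-0.01]},{"gripper":0,"linear":[0,-0.2,-0.04],"rotation":[0,0,0]},{"gripper":0,"linear":[0,-0.2,-0.04],"rotation":[0,0,0]},{"gripper":0,"linear":[0,-0.2,-0.03],"rotation":[0,0,0]},{"gripper":0,"linear":[0,0,0],"rotation":[0,0,0]}]'
python3 rec.py
python3 - <<'E'
from ik import *
print(lidnow()); p=snap("wrist","w14"); crop(p,"w14c",130,120,330,270,4)
E
```

```text
t: 30.08
tcp_pos: [0.4972, -0.3134, 0.0969]
tool_rot: [2.967, 0.002, 1.862]
contact_force: [1.6, -0.2, -1.1]
gripper_width: 0.157
30.08 [-0.832  0.543  1.483  0.181  1.045 -1.209] [ 0.4972 -0.3134  0.0969] [2.967e+00 2.000e-03 1.862e+00] [ 1.6 -0.2 -1.1] 0.15667545474861305
{'xb': np.float64(-66.02153284182512), 'y': np.float64(-0.5887585763698494), 'zb': np.float64(73.79124904350586), 'tau': np.float64(10.006295011026777), 'yawerr': np.float64(-0.0598490166525418), 'roll': np.float64(-0.08749243290425507)}
```

View pics/w14c.png

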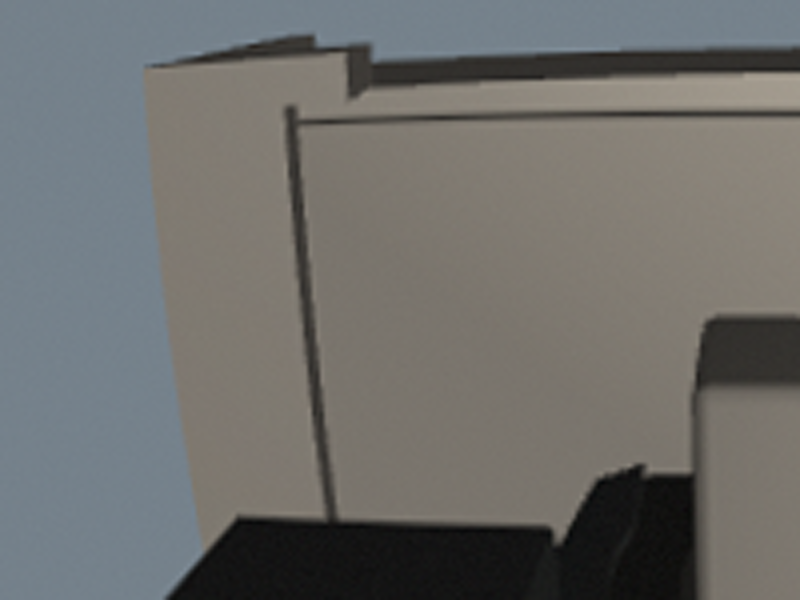

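Run:
```python
from ik import *
for a in ((10,-.0677,.0712),(5,-.0677,.0707),(0,-.0675,.0705)):
    p,Rg=lidpose(*a); print(a,p,need(p,Rg))
```

```text
(10, -0.0677, 0.0712) [ 0.49538247 -0.31325117  0.09434502] (array([ 0.0263538 , -0.10231327,  0.08846987]), array([ 0.00392578,  0.02079155, -0.01122236]))
(5, -0.0677, 0.0707) [ 0.49707914 -0.31274024  0.08813887] (array([ 0.02684581, -0.07570849,  0.34526087]), array([ 1.00392543,  0.02028873, -0.01212247]))
(0, -0.0675, 0.0705) [ 0.49848466 -0.31231699  0.0821    ] (array([ 0.02731144, -0.0599167 ,  0.59334664]), array([ 2.00392507,  0.0197595 , -0.01300832]))
```

```bash
python3 -m crank '[{"gripper":0,"linear":[0.03,-0.1,0.05],"rotation":[0,0.02,-0.01]},{"gripper":0,"linear":[0,0,0.04],"rotation":[0,0,0]},{"gripper":0,"linear":[0,0,0],"rotation":[0,0,0]}]'
python3 rec.py
python3 -m crank '[{"gripper":0,"linear":[0,0.005,0.05],"rotation":[0.2,0,0]},{"gripper":0,"linear":[0,0.005,0.05],"rotation":[0.2,0,0]},{"gripper":0,"linear":[0,0.005,0.05],"rotation":[0.2,0,0]},{"gripper":0,"linear":[0,0.005,0.05],"rotation":[0.2,0,0]},{"gripper":0,"linear":[0,0.005,0.05],"rotation":[0.2,0,0]},{"gripper":0,"linear":[0,0,0],"rotation":[0,0,0]}]'
python3 rec.py
python3 - <<'E'
from ik import *
print(lidnow())
p,Rg=lidpose(0,-.0675,.0705); print(need(p,Rg))
s=snap("scene","s15"); crop(s,"s15c",160,130,270,240,6)
E
```

```text
t: 30.38
tcp_pos: [0.4959, -0.3127, 0.0938]
tool_rot: [2.967, -0.001, 1.864]
contact_force: [-0.1, -0.5, -2.4]
gripper_width: 0.153
30.38 [-0.833  0.546  1.489  0.183  1.039 -1.214] [ 0.4959 -0.3127  0.0938] [ 2.967e+00 -1.000e-03  1.864e+00] [-0.1 -0.5 -2.4] 0.1533072791796853
t: 30.88
tcp_pos: [0.4977, -0.312, 0.0877]
tool_rot: [3.056, -0.0, 1.865]
contact_force: [0.5, 0.9, -1.6]
gripper_width: 0.154
30.88 [-0.795  0.571  1.449  0.086  1.083 -1.128] [ 0.4977 -0.312   0.0877] [ 3.056 -0.     1.865] [ 0.5  0.9 -1.6] 0.15409921802246382
{'xb': np.float64(-66.89539491437603), 'y': np.float64(0.38629472538357845), 'zb': np.float64(70.30330080857028), 'tau': np.float64(4.928794098352649), 'yawerr': np.float64(0.0917939512896858), 'roll': np.float64(0.018340078375839473)}
(array([-0.01966153,  0.00643497,  0.22376788]), array([ 0.98575565, -0.004469  ,  0.01850582]))
```

View pics/s15c.png

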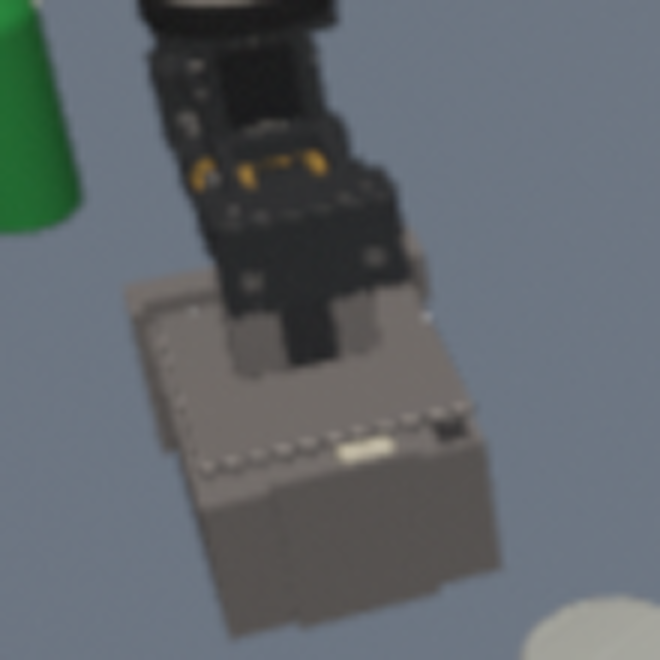

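```bash
python3 -m crank '[{"gripper":0,"linear":[-0.01,-0.02,0.04],"rotation":[0.2,0,0]},{"gripper":0,"linear":[-0.01,0,0.04],"rotation":[0.2,0,0]},{"gripper":0,"linear":[0,0,0.04],"rotation":[0.2,0,0]},{"gripper":0,"linear":[0,0,0.04],"rotation":[0.2,0,0.01]},{"gripper":0,"linear":[0,0,0.04],"rotation":[0.18,0,0.01]},{"gripper":0,"linear":[0,0,0],"rotation":[0,0,0]}]'
python3 rec.py
python3 - <<'E'
from ik import *
print(lidnow())
s=snap("scene","s16"); crop(s,"s16c",160,130,270,240,6); p=snap("wrist","w16"); crop(p,"w16c",130,110,470,230,2.3)
E
```

```text
t: 31.43
tcp_pos: [0.4975, -0.3127, 0.0827]
tool_rot: [3.141, -0.0, 1.863]
contact_force: [0.9, -0.2, -2.2]
gripper_width: 0.158
31.43 [-7.630e-01  5.960e-01  1.412e+00  1.000e-03  1.134e+00 -1.055e+00] [ 0.4975 -0.3127  0.0827] [ 3.141 -0.     1.863] [ 0.9 -0.2 -2.2] 0.1578260689297794
{'xb': np.float64(-68.50254155537985), 'y': np.float64(-0.032235912814940204), 'zb': np.float64(71.02145421673389), 'tau': np.float64(0.03980953828046679), 'yawerr': np.float64(-0.024665663236557844), 'roll': np.float64(0.021000305555006565)}
```

View pics/s16c.png

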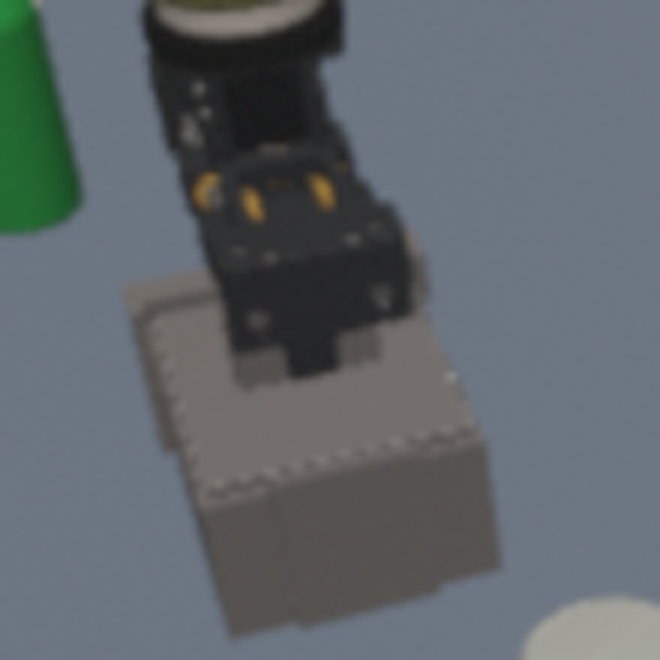

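View pics/w16c.png

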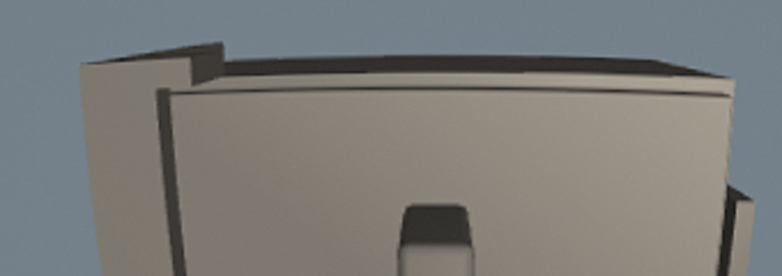

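```bash
python3 -m crank '[{"gripper":0,"linear":[0,0.02,0.03],"rotation":[0,0,0]},{"gripper":0,"linear":[0,0,0.03],"rotation":[0,0,0]},{"gripper":0,"linear":[0,0,0],"rotation":[0,0,0]}]'
python3 rec.py; python3 -c "
from ik import *
print(lidnow())"
```

```text
t: 31.78
tcp_pos: [0.4977, -0.3128, 0.0816]
tool_rot: [3.139, 0.0, 1.862]
contact_force: [0.3, 0.4, -0.9]
gripper_width: 0.156
31.78 [-0.763  0.597  1.413  0.002  1.13  -1.056] [ 0.4977 -0.3128  0.0816] [3.139 0.    1.862] [ 0.3  0.4 -0.9] 0.1558195489771462
{'xb': np.float64(-68.32470199709228), 'y': np.float64(-0.20887919387940768), 'zb': np.float64(69.85009673314467), 'tau': np.float64(0.13187413396374267), 'yawerr': np.float64(-0.06068163374197467), 'roll': np.float64(-0.006579359159083121)}
```

```bash
python3 -m crank '[{"gripper":0,"linear":[0,0.01,0.04],"rotation":[0,0,0]},{"gripper":0,"linear":[0,0,0],"rotation":[0,0,0]},{"gripper":0,"linear":[0,0,0],"rotation":[0,0,0]}]'
python3 rec.py; python3 -c "
from ik import *
print(lidnow())"
```

```text
t: 32.03
tcp_pos: [0.4978, -0.3128, 0.0815]
tool_rot: [3.14, 0.001, 1.862]
contact_force: [-3.4, 2.1, 7.7]
gripper_width: 0.149
32.03 [-0.763  0.597  1.413  0.002  1.129 -1.055] [ 0.4978 -0.3128  0.0815] [3.140e+00 1.000e-03 1.862e+00] [-3.4  2.1  7.7] 0.14902095088945919
{'xb': np.float64(-68.27499172287708), 'y': np.float64(-0.25354123993478334), 'zb': np.float64(69.75725424233762), 'tau': np.float64(0.11759645505740489), 'yawerr': np.float64(-0.05832874282040085), 'roll': np.float64(-0.038866405075245296)}
```

```bash
python3 -m crank '[{"gripper":0.25,"linear":[0,0,0],"rotation":[0,0,0]},{"gripper":0.3,"linear":[0,0,0],"rotation":[0,0,0]},{"gripper":0.4,"linear":[0,0,0],"rotation":[0,0,0]},{"gripper":0.4,"linear":[0,0,0],"rotation":[0,0,0]},{"gripper":0.4,"linear":[0,0,0],"rotation":[0,0,0]},{"gripper":0.4,"linear":[0,0,0],"rotation":[0,0,0]}]'
python3 rec.py
python3 -m crank '[{"gripper":0.4,"linear":[0,0,-0.3],"rotation":[0,0,0]},{"gripper":0.4,"linear":[0,0,-0.6],"rotation":[0,0,0]},{"gripper":0.4,"linear":[0,0,-0.8],"rotation":[0,0,0]},{"gripper":0.4,"linear":[0,0,-1],"rotation":[0,0,0]},{"gripper":0.4,"linear":[0,0,-1],"rotation":[0,0,0]},{"gripper":0.4,"linear":[-0.3,0,-1],"rotation":[0,0,0]},{"gripper":0.4,"linear":[-1,0,-1],"rotation":[0,0,0]},{"gripper":0.4,"linear":[-1,0,-1],"rotation":[0,0,0]},{"gripper":0.4,"linear":[-1,0,-0.5],"rotation":[0,0,0]},{"gripper":0.4,"linear":[-0.8,0,0],"rotation":[0,0,0]}]'
python3 rec.py
python3 -m crank '[{"gripper":0.4,"linear":[0,0,0],"rotation":[0,0,0]},{"gripper":0.4,"linear":[0,0,0],"rotation":[0,0,0]}]'
python3 - <<'E'
from ik import *
s=snap("scene","s17"); crop(s,"s17c",160,130,270,240,6); p=snap("wrist","w17"); crop(p,"w17c",170,0,410,170,3.3); t=snap("top","t17"); crop(t,"t17c",290,150,480,320,4)
T=p["T"]
for P in [(67.5,55,76),(67.5,-55,76),(-58,55,76),(-58,-55,76),(70,-58,70),(70,58,70),(70,30,77),(70,-30,77)]: print(P,(proj(p,boxw(np.array(P)/1e3),T)[0]-[170,0])*3.3)
print(observe()["t"])
E
```

```text
t: 32.53
tcp_pos: [0.498, -0.3127, 0.0803]
tool_rot: [3.14, -0.0, 1.862]
contact_force: [0.1, 0.6, 0.7]
gripper_width: 0.4
32.53 [-0.763  0.599  1.414  0.002  1.128 -1.055] [ 0.498  -0.3127  0.0803] [ 3.14  -0.     1.862] [0.1 0.6 0.7] 0.3997533769291105
t: 33.37
tcp_pos: [0.5277, -0.4129, 0.2648]
tool_rot: [3.137, 0.006, 1.862]
contact_force: [-0.1, -1.2, -0.3]
gripper_width: 0.397
33.37 [-0.841  0.587  0.87   0.002  1.677 -1.132] [ 0.5277 -0.4129  0.2648] [3.137 0.006 1.862] [-0.1 -1.2 -0.3] 0.3969582094561819
t: 33.53
tcp_pos: [0.5268, -0.4113, 0.26]
tool_rot: [3.14, -0.001, 1.861]
contact_force: [0.2, -0.4, -0.0]
gripper_width: 0.402
(67.5, 55, 76) [703.2740209  129.52409735]
(67.5, -55, 76) [701.56171777 459.3187109 ]
(-58, 55, 76) [314.07567681 127.69035144]
(-58, -55, 76) [316.24444969 458.93883337]
(70, -58, 70) [705.00071433 467.08385436]
(70, 58, 70) [706.89665512 125.77774006]
(70, 30, 77) [712.35525604 202.21478132]
(70, -30, 77) [711.39135388 383.50841504]
33.6833
```

View pics/s17c.png

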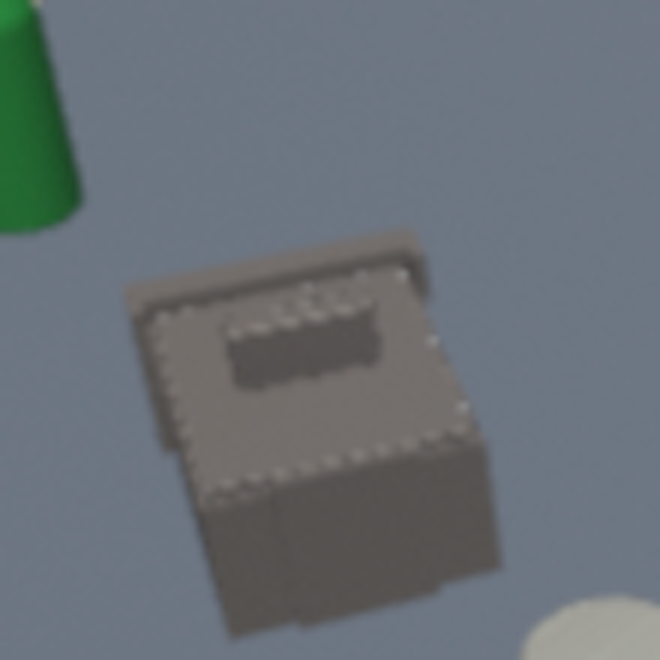

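View pics/w17c.png

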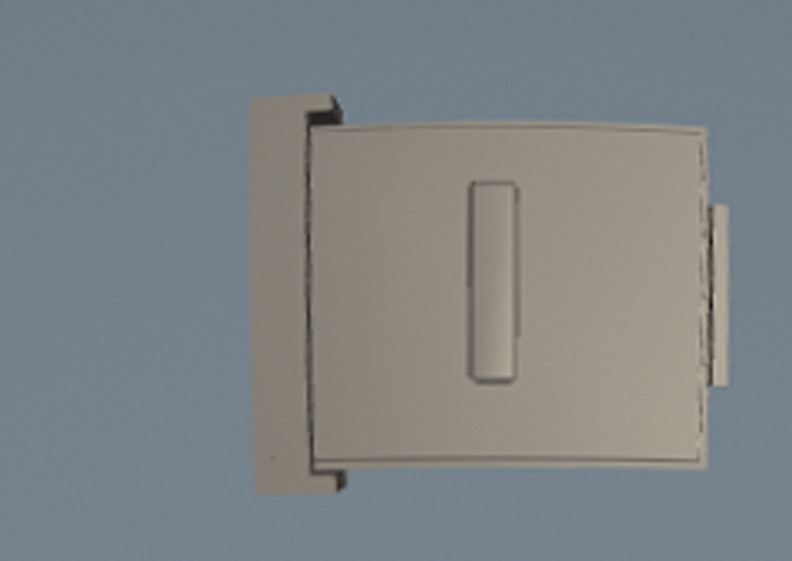

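View pics/t17c.png

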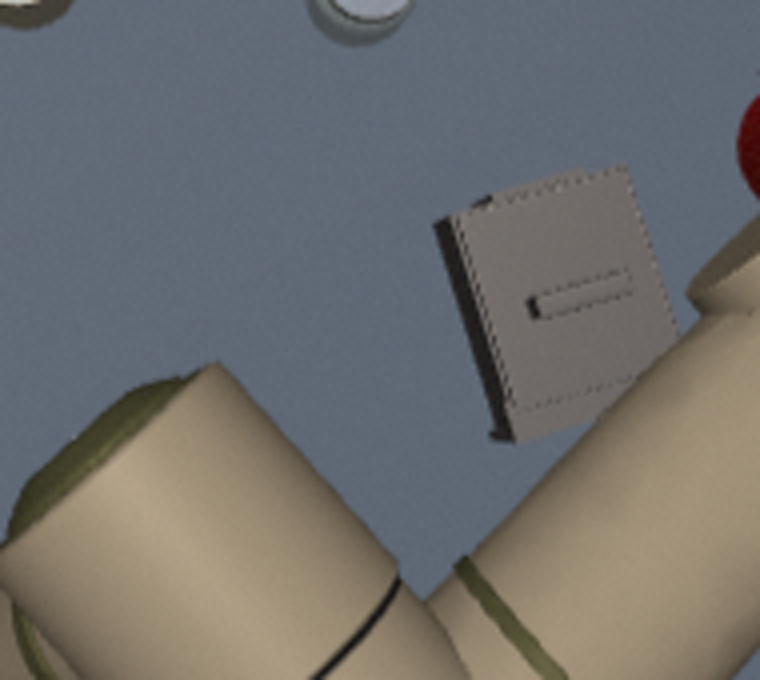

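View pics/s17.png

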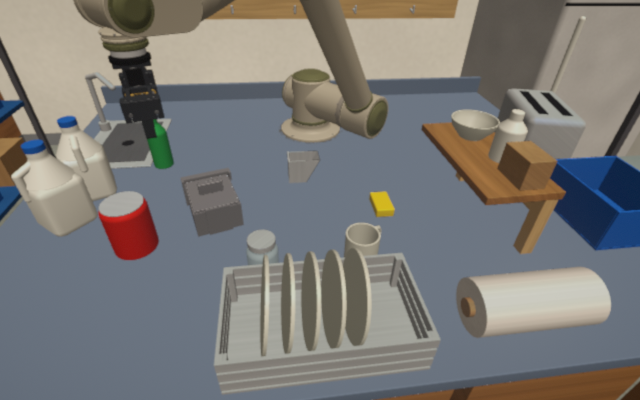

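```bash
python3 -c "
from plant import *
s=observe(); print(s['t'],s['contact_force'],abs(s['joint_vel']).max()); print(close_job())"
```

```text
33.6833 [-0.47535219  0.45324264 -0.22796626] 0.0033159448146561155
the job is handed in; nothing more can be done
None
```

I finished every step of the task and handed the job in at about 33.7 s of the 72 s allowed. `close_job()` gives no verdict, so what follows rests on my own checks.

- **Cup and tablets:** I took the cup from its back side with the tool leaning about 50°, drew it out from under the shelf and poured at about 103° tilt plus a short jolt. The top and wrist pictures then showed all eight tablets in the box and the cup empty.
- **Cup placement:** The cup stands on the counter at about (0.338, -0.080). It looks upright in the wrist and scene pictures, but I did not measure its angle.
- **Lid:** I slid the lid's -x end under the lip at 10° tilt, swung the other end down behind the stop, pressed with about 8 N and released. Before release, the tool's pose put the lid about 0.8 mm off its seat along x, 0.3 mm along y and 0.1° off level. In the last pictures it lies flat, one end under the lip and the other inside the stop.
- **Bystanders and arm:** The last scene picture shows the sponge, mug, jar and coffee can in their starting places, though I did not measure this numerically. The arm was clear and at rest, with a force reading under 1 N.

**Readings that disagreed:**
- **Box yaw:** The first pictures gave 16.2° and the wrist picture 16.9°. I used 16.8°, and the lid fitted.
- **Lid height in the gripper:** In the wrist picture the lid looked about 2 mm lower in the grip than the counter contact implied. I trusted the contact value, and the lid seated at the expected height.

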